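# Set a burn-in lane's rail clearance with a gauge blade, make up the batch of four, recheck

## Task

Set the burn-in lane's guide rail with the gauge: slide its blade along the lane from the left end, between the rail and the module in the first station, close the rail until it nips the blade against that module, and draw the blade out without shifting the rail. Then make the batch up to four from the modules on the bench, one upright in each station, leaving those you do not need on the bench. Last, slide the blade in again at the same place to feel that the rail has kept its clearance, draw it out and put the gauge back on its rubber pad, without disturbing the other things lying about.

Things in the scene. Friction and masses are not known exactly. Their poses are not given: they have to be found in the camera images.
- lane: burn-in lane fixed to the bench: aluminium base 125 x 304 mm; its top, 8 mm up, is the lane's floor. Origin under its middle; y along the lane to its left end, x away from the robot. Fixed fence: inner face at x = 30 mm, top 32 mm up, lower terminal strip behind. Black ribs 4 mm wide stand out 8 mm from the fence at y = -76, 0, 76 mm. All ends at y = +-152 mm; both ends of the lane are open
- guide (a joint): sliding guide rail, aluminium, 12 mm thick, 296 mm long, top 32 mm up. Value: clearance in m between the rail and a 33 mm module pressed to the fence (the rail's inner face is at x = -3 mm minus the value in the lane's frame); 0 to 0.026, grows as the rail comes towards the robot. Stiff (about 3.5 N of friction), stays where left
- rail_handle (a point): middle of the top of the rail's handle, 52 mm above the bench: an upright black plate 16 mm thick (lane's x), 50 mm wide (y), at y = 50 mm in the lane's frame, 12 to 52 mm above the bench, that moves with the rail. Behind it 39 mm are open above a low arm (20 mm up), then the rail; nothing tall in front
- station1 (a point): floor (8 mm above the bench) at the middle of station 1, counted from the left end (x = 10.5, y = 114 mm in the lane's frame), between the fence and a rightly set rail; axes as the lane's. A module stands here with its 56 mm side along the lane; always taken by a module (loaded1) at the start
- station2 (a point): floor (8 mm above the bench) at the middle of station 2, counted from the left end (x = 10.5, y = 38 mm in the lane's frame), between the fence and a rightly set rail; axes as the lane's. A module stands here with its 56 mm side along the lane
- station3 (a point): floor (8 mm above the bench) at the middle of station 3, counted from the left end (x = 10.5, y = -38 mm in the lane's frame), between the fence and a rightly set rail; axes as the lane's. A module stands here with its 56 mm side along the lane
- station4 (a point): floor (8 mm above the bench) at the middle of station 4, counted from the left end (x = 10.5, y = -114 mm in the lane's frame), between the fence and a rightly set rail; axes as the lane's. A module stands here with its 56 mm side along the lane
- gauge: clearance gauge, 0.3 kg: foot 70 x 46 x 8 mm, black grip 60 mm long, 22 mm wide, top 46 mm up; a steel blade from the foot's front (x = 35 mm) to x = 105 mm, 6 mm thick (y), tapering over its last 20 mm to a 2 mm nose, 12 to 30 mm up. Origin under the foot's centre, x along the blade, z up. With the foot on the bench the blade slides over the lane's floor; the foot does not pass over the base
- blade_tip (a point): the nose of the gauge's blade, at mid height (x = 105 mm, 21 mm above the underside)
- gauge_pad: fixed flat rubber pad 170 x 90 mm (x, y), 3 mm thick, where the gauge is kept; origin at the centre of its underside
- loaded1: white plastic relay module, a closed box with two pairs of dark slots in one large face, 33 x 56 x 62 mm (x, y, z), 0.16 kg; origin at the centre of its underside, z up when it stands; at the start in station 1
- loaded2: white plastic relay module, a closed box with two pairs of dark slots in one large face, 33 x 56 x 62 mm (x, y, z), 0.16 kg; origin at the centre of its underside, z up when it stands; at the start in station 2, or is absent
- loaded3: white plastic relay module, a closed box with two pairs of dark slots in one large face, 33 x 56 x 62 mm (x, y, z), 0.16 kg; origin at the centre of its underside, z up when it stands; at the start in station 3, or is absent
- loaded4: white plastic relay module, a closed box with two pairs of dark slots in one large face, 33 x 56 x 62 mm (x, y, z), 0.16 kg; origin at the centre of its underside, z up when it stands; at the start in station 4, or is absent
- spare_a: white plastic relay module, a closed box with two pairs of dark slots in one large face, 33 x 56 x 62 mm (x, y, z), 0.16 kg; origin at the centre of its underside, z up when it stands; stands on the bench at the start, in front of the lane, to its right or on the mat (2 mm thick)
- spare_b: white plastic relay module, a closed box with two pairs of dark slots in one large face, 33 x 56 x 62 mm (x, y, z), 0.16 kg; origin at the centre of its underside, z up when it stands; stands on the bench at the start, in front of the lane, to its right or on the mat (2 mm thick)
- spare_c: white plastic relay module, a closed box with two pairs of dark slots in one large face, 33 x 56 x 62 mm (x, y, z), 0.16 kg; origin at the centre of its underside, z up when it stands; stands on the bench at the start, in front of the lane, to its right or on the mat (2 mm thick)
- spare_d: white plastic relay module, a closed box with two pairs of dark slots in one large face, 33 x 56 x 62 mm (x, y, z), 0.16 kg; origin at the centre of its underside, z up when it stands; stands on the bench at the start, in front of the lane, to its right or on the mat (2 mm thick), or is absent
- spare_e: white plastic relay module, a closed box with two pairs of dark slots in one large face, 33 x 56 x 62 mm (x, y, z), 0.16 kg; origin at the centre of its underside, z up when it stands; stands on the bench at the start, in front of the lane, to its right or on the mat (2 mm thick), or is absent
- charger: bystander: upright beige box with a dark slot on top, 31 x 58 x 81 mm, not a module; origin at its underside
- spool: bystander: spool of solder, 55 mm wide, 36 mm tall; origin at its underside
- tape: bystander: roll of tape lying flat, 60 mm wide, 12 mm tall; origin at its underside
- eraser: bystander: eraser, 56 x 23 x 15 mm; origin at its underside
- jar: bystander: small jar, 36 mm wide, 33 mm tall; origin at its underside

How it is judged:
By the outcome, as a careful person would: the job done as asked, in the order asked, and still so for the second after the job is handed in, with the robot touching nothing.
Of loaded2, loaded3, loaded4, spare_d, spare_e only 1 to 2 are there at a start; the rules pass over those that are not, and their reading is None.
At some moment in a run one of spare_a, spare_b, spare_c, spare_d, spare_e may be knocked a few centimetres aside while the robot is not near it.
Once in a run the grip may slacken for a moment while it holds something.
It also fails if it takes over 210 s, if anything falls off the work surface, if the arm or the gripper's body presses on something with over 40 N, if the wrist force passes 120 N, or if a joint passes its speed limit or range.

## Robot

A 7-joint arm with a two-finger parallel gripper is mounted at the origin on a cart in front of the work surface, level with it; the furniture and walls round the work are solid. World frame = base frame: x ahead of the robot, y to its left, z up, the work surface at z = 0. Lengths are in mm, angles in degrees, forces in N, time in s.
With the tool pointing down it reaches from about 425 to 925 mm from the base axis. Payload 6.8 kg.
Tool frame: the origin (TCP) lies midway between the tips of the shut fingers; the grasp point (between the pads) lies 19 mm behind it; z points along the fingers, y is the line along which they close (so a half turn about z gives the same grasp; the last joint's range is limited). The gripper opens to 85 mm and grips with 20 to 120 N. Pads are 22 mm wide; open, the fingers measure 114 mm over their backs; the gripper's body (76 mm by 85 mm) begins 54 mm behind the grasp point. The pads swing forward as they close: fully open they stand 13 mm farther back than shut.
Start: joints at [-82.569, 27.33, 1.283, 89.118, -0.659, 63.558, -4.761], TCP at [159.001, 656.023, 231.308] pointing down, gripper open.
Joint ranges: [-169.35, 169.35], [-19.33, 120.38], [-80.79, 83.38], [13.8, 139.57], [-78.32, 258.32], [9.67, 109.79], [-169.56, 169.56]. Speed limits (degrees/s): [136.94, 136.94, 180, 180, 180, 180, 180].

## Interface

Orientations are given as [roll, pitch, yaw] about the fixed x, y, z axes, in that order (R = Rz(yaw) Ry(pitch) Rx(roll)).
In Python, from workcell import ctrl gives the robot as it stands.
- The arm moves only by the tool arm_command, never from a script. Its argument "rows" is a list of rows, each a list of 3 entries, a list of its own where there are three numbers: the turn, a rotation vector about the world's x, y, z in degrees, then the shift along the world's x, y, z in m, then the opening, from 0 (shut) to 1 (fully open). A call has 1 to 20 rows; each row is the pose to reach, as a shift and turn from the pose commanded when the call began; what a row does not reach only later rows make up. A row lasts 1/12 s, in which the tool goes at most 41.7 mm and 7.16 degrees, less where a joint would pass 70% of its speed; a pose out of reach is approached as far as the arm can. A call with a gripper value outside its range is refused whole. The fingers move at their own pace and stop on an object; "squeeze" is the grip in N (left out, the last holds). Time passes only in rows, so rows that repeat a pose let the fingers close. It gives the time, the measured TCP pose, the force, the opening and the grip force at its end, in the units of the state.
- ctrl.get_state(): the state, without advancing time (a new reading comes with each control period).
- ctrl.snapshot(name): name is "scene" or "side" or "wrist"; returns a dict with "pixels" (480x640x3 uint8, red, green, blue), "range_z" (480x640 float32, mm along the optical axis (not along the pixel's ray), 0 where there is no reading), "fx", "fy", "cx", "cy" (pixels), "k1" (the pictures are not rectified: a ray, as slopes to the right and down, at radius r is drawn at 1 + k1 r^2 times it, then the intrinsics apply), "rvec" (rotation vector, rad) and "tvec" (3), from world to camera coordinates, as OpenCV has them. Camera axes: x right, y down, z forward; pixel columns grow to the right and rows downward; lengths in mm; the calibration is good to about 2 mm. A picture is of the moment at which its call begins.
- ctrl.sign_off(): hands the job in; it is judged then, once.
Trained networks look in a picture, given as the dict that the camera call returned (one of the last four; its "shot" number tells which), for a name from the list of things; names that differ only in an ending like _2 or _b are one class to them, and where a whole thing is asked for, a point or a joint stands for the part that bears it (a point fixed in the world has none). Each returns a list of dicts, best first, with "confidence" (0 to 1); they miss things now and then, are a little off and sometimes report something else, mostly with a low value. They report only what shows in the picture. A call takes as long as a camera call.
- ctrl.recognise(picture, name): "extent" ([left, top, right, bottom] in pixels, round what is visible of it).
The state is a dict: "time": time; "joint_positions": joint angles; "joint_vel": joint speeds; "joint_torque": joint torques, N m; "position": TCP position; "ee_rot": TCP orientation; "ft_force": force on the tool from outside, world axes, zero at the start; "torque": the same for the moment, N m; "width": finger opening in mm; "grip_force": force on a finger pad.
Only numpy, scipy, OpenCV 4.12 (cv2) and the standard library are available. Lean on these libraries where they do the work, as an engineer would, in place of code of your own. Each camera call takes 0.05 s, during which the arm holds its last target. There are 200 camera calls.

## Working session

There is one attempt and no reset: what is moved stays moved. The work goes in short steps, Python scripts to look and compute and a tool call to move; the robot and the scene stay as the last step left them, time stands still between calls to the robot, and variables do not carry over. Pictures are saved under pics/ and viewed, at most 14 in all, crops included, and the job is handed in when it is done.

Besides the shell and the picture viewer there is one more tool, called after "Call:" by a JSON object that holds its "fn" and its "kwargs". arm_command: Moves the arm, as the interface text tells. Its arguments: {"type":"object","properties":{"rows":{"type":"array","items":{"type":"array"}},"squeeze":{"type":"number"}},"required":["rows"]}

```bash
mkdir -p pics; ls
cat > h.py <<'E'
import numpy as np, cv2
from workcell import ctrl
np.set_printoptions(suppress=True, precision=1, linewidth=160)
def snap(n,save=None):
    p=ctrl.snapshot(n)
    if save: cv2.imwrite(f'pics/{save}.png',p['pixels'][:,:,::-1])
    return p
def cloud(p):
    K=np.array([[p['fx'],0,p['cx']],[0,p['fy'],p['cy']],[0,0,1.]])
    v,u=np.mgrid[0:480,0:640]
    a=cv2.undistortPoints(np.stack([u.ravel(),v.ravel()],1).astype(float)[:,None],K,np.array([p['k1'],0,0,0,0.]))[:,0]
    z=p['range_z'].ravel().astype(float)
    c=np.c_[a*z[:,None],z]
    R=cv2.Rodrigues(np.array(p['rvec'],float))[0]
    w=(c-np.array(p['tvec']).ravel())@R
    w[z==0]=np.nan
    return w.reshape(480,640,3)
def proj(p,P):
    K=np.array([[p['fx'],0,p['cx']],[0,p['fy'],p['cy']],[0,0,1.]])
    return cv2.projectPoints(np.array(P,float).reshape(-1,1,3),np.array(p['rvec'],float),np.array(p['tvec'],float),K,np.array([p['k1'],0,0,0,0.]))[0][:,0]
E
python3 - <<'E'
from h import *
a=snap('scene','scene0');b=snap('side','side0')
for p in(a,b):
    R=cv2.Rodrigues(np.array(p['rvec'],float))[0]; print(-R.T@np.array(p['tvec']).ravel(), R[2], p['fx'])
    w=cloud(p)
    for n in ['lane','rail_handle','gauge','gauge_pad','loaded1','charger','spool','tape','eraser','jar']:
        for d in ctrl.recognise(p,n)[:7]:
            l,t,r,bb=[int(x) for x in d['extent']]
            print(n,round(d['confidence'],2),[l,t,r,bb],np.nanmedian(w[t:bb+1,l:r+1].reshape(-1,3),axis=0), w[min(479,(t+bb)//2),min(639,(l+r)//2)])
s=ctrl.get_state();print(s)
E
```

```text
pics
[199.6 602.9 628.3] [ 0.4 -0.7 -0.6] 496.0501507755205
lane 0.94 [223, 232, 365, 345] [568.6 -19.5   6.9] [561.7  -0.6  31.8]
rail_handle 0.82 [252, 240, 352, 329] [559.  -37.2   9.3] [558.1 -24.1  25.9]
rail_handle 0.29 [134, 313, 171, 354] [710.4 213.8  25.2] [706.2 220.1  35.5]
gauge 0.59 [277, 336, 326, 412] [449.8 160.5   4. ] [442.5 181.8  48.5]
gauge_pad 0.65 [248, 340, 346, 438] [446.1 181.2   1.6] [436.7 203.8  41.3]
loaded1 0.76 [237, 276, 271, 324] [594.2  80.4  37.3] [588.4  88.7  59.6]
loaded1 0.52 [177, 259, 208, 314] [707.3 103.8  36.1] [699.1 118.5  66.5]
charger 0.8 [180, 261, 209, 315] [705.  105.3  39.6] [699.  114.6  59.1]
spool 0.93 [136, 314, 170, 352] [711.7 213.1  26.5] [706.1 218.2  34. ]
spool 0.63 [255, 237, 348, 327] [563.2 -43.1   9.5] [559.6 -23.1  30.9]
tape 0.97 [348, 313, 382, 338] [415.8  -0.9   7. ] [418.2  -6.8  -0.2]
eraser 0.55 [281, 209, 305, 222] [ 707.3 -249.8    8.9] [ 706.4 -241.9   15.9]
eraser 0.21 [228, 239, 250, 259] [732.9 -62.2  14.5] [723.3 -52.4  30.9]
jar 0.84 [232, 241, 248, 261] [727.2 -58.4  19.6] [723.  -54.7  24.4]
[  601.
[... 588 characters left out ...]
90, 223] [458.4 149.4   3.7] [457.  149.9  13.5]
eraser 0.66 [370, 288, 383, 311] [ 710.4 -260.    10.2] [ 708.8 -264.1   14.1]
eraser 0.4 [282, 207, 344, 287] [569.5 -56.4   9. ] [569.1 -48.5   6.8]
jar 0.75 [373, 240, 386, 255] [734.5 -79.1  25.3] [732.3 -84.4  29.5]
{'time': 1.1, 'joint_positions': array([-82.6,  27.3,   1.3,  89.1,  -0.7,  63.6,  -4.8]), 'joint_vel': array([ 0.1, -0.1,  0.1,  0. ,  0.1,  0. ,  0. ]), 'joint_torque': array([  0. , -59.6,   1.6, -28.2,   0. ,   0. ,   0. ]), 'position': array([159. , 656. , 231.3]), 'ee_rot': array([180. ,  -0. , 166.4]), 'ft_force': array([-0.9, -0.6,  0. ]), 'torque': array([ 0., -0., -0.]), 'grip_force': 0.0, 'width': 85.52892168815877}
```

Run:
```python
import cv2
a=cv2.imread('pics/scene0.png')[180:450,110:470]; cv2.imwrite('pics/a1.png',cv2.resize(a,(800,600)))
a=cv2.imread('pics/side0.png')[170:380,200:440]; cv2.imwrite('pics/b1.png',cv2.resize(a,(686,600)))
```

```text
(no output)
```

View pics/a1.png

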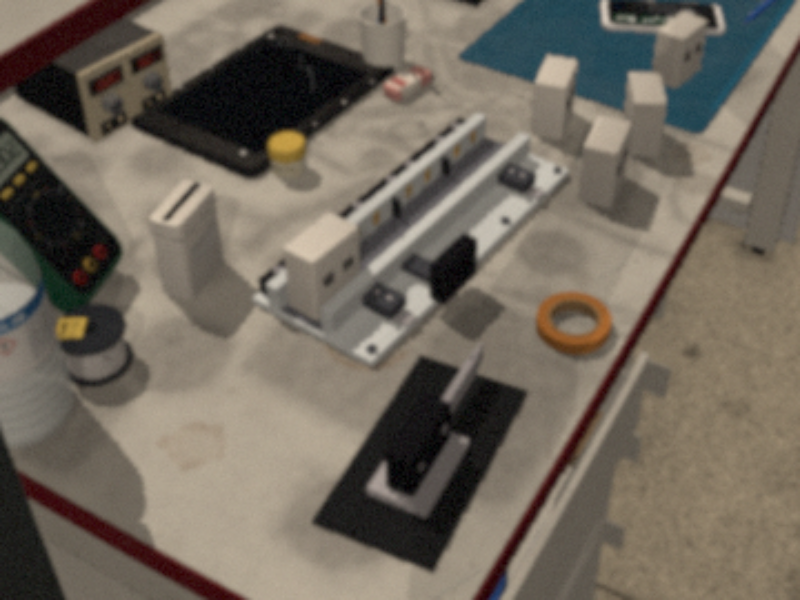

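View pics/b1.png

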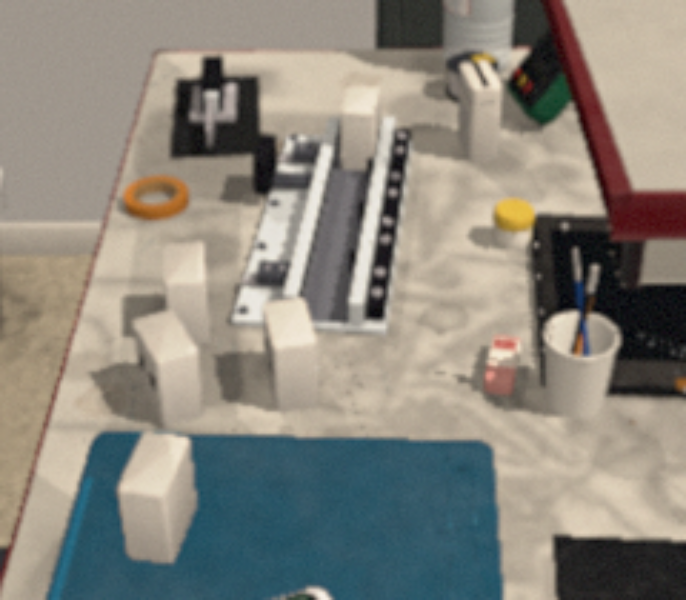

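Call:
{"fn": "arm_command", "kwargs": {"rows": [[[0,0,-7],[0.02,-0.034,0.02],1],[[0,0,-14],[0.04,-0.068,0.04],1],[[0,0,-21],[0.06,-0.102,0.06],1],[[0,0,-28],[0.08,-0.136,0.08],1],[[0,0,-35],[0.1,-0.17,0.1],1],[[0,0,-42],[0.12,-0.204,0.12],1],[[0,0,-49],[0.14,-0.238,0.14],1],[[0,0,-56],[0.16,-0.272,0.16],1],[[0,0,-63],[0.18,-0.306,0.17],1],[[0,0,-70],[0.2,-0.34,0.17],1],[[0,0,-76],[0.22,-0.374,0.17],1],[[0,0,-76],[0.24,-0.408,0.17],1],[[0,0,-76],[0.26,-0.442,0.17],1],[[0,0,-76],[0.28,-0.476,0.17],1],[[0,0,-76],[0.29,-0.51,0.17],1],[[0,0,-76],[0.3,-0.54,0.17],1],[[0,0,-76],[0.31,-0.57,0.17],1],[[0,0,-76],[0.31,-0.57,0.17],1]]}}

```text
time: 2.6
position: [470.5, 78.7, 402.0]
ee_rot: [179.9, 0.0, 89.8]
ft_force: [0.2, 0.2, -0.5]
width: 85.6
grip_force: 0.0
```

Run:
```python
from h import *
s=ctrl.get_state();print(s['time'],s['position'],s['ee_rot'],s['joint_positions'])
p=snap('wrist','w0')
R=cv2.Rodrigues(np.array(p['rvec'],float))[0]; print(-R.T@np.array(p['tvec']).ravel(), R, p['fx'])
np.save('w0.npy',cloud(p))
for n in ['lane','rail_handle','gauge','gauge_pad','loaded1']:
    for d in ctrl.recognise(p,n)[:7]: print(n,d)
```

```text
2.6 [470.5  78.7 402. ] [179.9   0.   89.8] [-54.2  -1.   37.3 103.    0.7  77.8 -17.2]
[471.1 154.1 543.2] [[ 1.  -0.  -0. ]
 [-0.  -1.   0.3]
 [-0.  -0.3 -1. ]] 373.08233088764666
lane {'extent': [337.7, 157.6, 448.3, 353.3], 'confidence': 0.94}
rail_handle {'extent': [340.2, 163.9, 401.2, 352.0], 'confidence': 0.97}
gauge {'extent': [336.0, 156.3, 443.3, 360.4], 'confidence': 0.27}
gauge_pad {'extent': [268.0, 50.8, 340.1, 180.6], 'confidence': 0.94}
gauge_pad {'extent': [281.4, 78.7, 320.8, 184.2], 'confidence': 0.7}
loaded1 {'extent': [399.2, 168.7, 436.8, 218.4], 'confidence': 0.78}
loaded1 {'extent': [264.6, 53.4, 342.1, 181.4], 'confidence': 0.53}
```

View pics/w0.png

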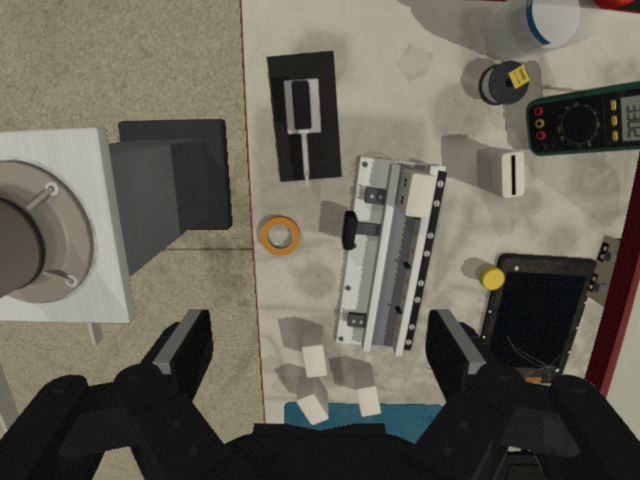

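```bash
cat >> h.py <<'E'
def L2W(pose,P):
    x,y,a=pose; a=np.radians(a); P=np.array(P,float)
    return np.c_[x+np.cos(a)*P[...,0]-np.sin(a)*P[...,1], y+np.sin(a)*P[...,0]+np.cos(a)*P[...,1]]
def W2L(pose,P):
    x,y,a=pose; a=np.radians(a); d=np.array(P,float)[:,:2]-[x,y]
    return np.c_[np.cos(a)*d[:,0]+np.sin(a)*d[:,1], -np.sin(a)*d[:,0]+np.cos(a)*d[:,1]]
def rect(P):
    return cv2.minAreaRect(P[:,:2].astype(np.float32))
E
python3 - <<'E'
from h import *
w=np.load('w0.npy')
q=w[150:365,330:455].reshape(-1,3);q=q[~np.isnan(q[:,2])]
m=q[(q[:,2]>25)&(q[:,2]<38)]
best=None
for a in np.arange(-16,-5,.25):
    l=W2L((560,-15,a),m); h=np.histogram(l[:,0],bins=np.arange(-100,100,1.5))[0]
    sc=(h**2).sum()
    if best is None or sc>best[0]: best=(sc,a)
a=best[1];print(best)
l=W2L((560,-15,a),m); h,e=np.histogram(l[:,0],bins=np.arange(-90,60,2));print(np.c_[e[:-1],h][h>3].astype(int).tolist())
for lo,hi in((-40,0),(5,45)):
    s=l[(l[:,0]>lo)&(l[:,0]<hi)];print(np.percentile(s[:,1],[0,1,2,50,98,99,100]))
b=q[(q[:,2]>4)&(q[:,2]<12)];l=W2L((560,-15,a),b);print('base',np.percentile(l,[.5,1,2,98,99,99.5],axis=0).T)
t=q[(q[:,2]>55)];print('mod',t[:,2].mean(),rect(t))
hd=q[(q[:,2]>44)&(q[:,2]<56)];l=W2L((560,-15,a),hd);print('handle',len(l),np.percentile(l,[2,50,98],axis=0))
g=w[50:190,262:345].reshape(-1,3)
for lo,hi in((40,60),(24,40),(8,18),(1.5,6)):
    s=g[(g[:,2]>lo)&(g[:,2]<hi)];print(lo,len(s),s.mean(0),rect(s))
for n,(t,b,l,r) in dict(a=(335,385,295,335),b=(380,430,290,335),c=(355,420,350,390)).items():
    s=w[t:b,l:r].reshape(-1,3);s=s[s[:,2]>57];print(n,len(s),s.mean(0),rect(s))
E
```

```text
(np.int64(515901), np.float64(-6.0))
[[-60, 18], [-58, 9], [-50, 4], [-46, 4], [-4, 234], [-2, 266], [0, 258], [2, 250], [4, 248], [6, 251], [8, 117], [16, 78], [42, 8], [44, 11], [46, 9], [48, 14], [50, 287], [52, 195], [54, 207], [56, 173]]
[-175.2 -171.9 -166.7  -13.4  113.8  116.4  119.2]
[-176.1 -169.9 -166.8   20.5  113.3  115.8  117.7]
base [[ -45.   -44.6  -43.8   50.3   50.7   69.8]
 [-178.4 -176.7 -173.6  119.9  121.3  122. ]]
mod 276.4212482427696 ((564.55810546875, 70.10200500488281), (55.753929138183594, 106.82040405273438), 84.06019592285156)
handle 511 [[-57.9  -1.6]
 [-48.3  29.1]
 [ 29.1 112.6]]
40 833 [448.7 180.1  47.4] ((448.26617431640625, 179.26544189453125), (21.959684371948242, 60.7906379699707), 1.3864827156066895)
24 260 [451.7 121.7  32. ] ((451.2855224609375, 134.9115447998047), (22.135038375854492, 118.81539916992188), 3.9279098510742188)
8 840 [449.6 177.4   9.8] ((449.8756103515625, 150.24781799316406), (45.0113410949707, 126.5028076171875), 3.1493773460388184)
1.5 3586 [451.6 169.1   2.4] ((457.1698303222656, 164.04640197753906), (101.12423706054688, 169.29449462890625), 4.208244800567627)
a 680 [ 461.7 -186.4   60.3] ((461.58251953125, -188.04473876953125), (32.431766510009766, 58.03303909301758), 7.734329700469971)
b 675 [ 460.  -213.7  133.9] ((454.6036376953125, -110.47088623046875), (47.44193649291992, 396.8487548828125), 1.155504584312439)
c 564 [ 547.7 -263.3   60. ] ((548.2216186523438, -264.61553955078125), (32.19270324707031, 57.46507263183594), 11.810221672058105)
```

Call:
{"fn": "arm_command", "kwargs": {"rows": [[[0,0,0],[0.015,0,-0.035],1],[[0,0,0],[0.03,0,-0.07],1],[[0,0,0],[0.045,0,-0.105],1],[[0,0,0],[0.06,0,-0.14],1],[[0,0,0],[0.07,0,-0.17],1],[[0,0,0],[0.07,0,-0.19],1],[[0,0,0],[0.07,0,-0.19],1],[[0,0,0],[0.07,0,-0.19],1]]}}

```text
time: 3.57
position: [538.3, 86.7, 210.6]
ee_rot: [-179.9, 0.1, 90.5]
ft_force: [0.6, 0.5, 0.1]
width: 85.3
grip_force: 0.0
```

Run:
```python
from h import *
s=ctrl.get_state();print(s['time'],s['position'],s['ee_rot'])
p=snap('wrist','w1'); w=cloud(p); np.save('w1.npy',w)
import pickle;pickle.dump(p,open('w1.pkl','wb'))
q=w.reshape(-1,3);q=q[~np.isnan(q[:,2])]
ln=q[(q[:,0]>490)&(q[:,0]<660)&(q[:,1]>-150)&(q[:,1]<150)]
m=ln[(ln[:,2]>29)&(ln[:,2]<36)]
best=None
for a in np.arange(-12,0,.25):
    l=W2L((580,-15,a),m); h=np.histogram(l[:,0],bins=np.arange(-100,100,1.))[0]
    sc=(h.astype(float)**2).sum()
    if best is None or sc>best[0]: best=(sc,a)
a=best[1];print(best)
l=W2L((580,-15,a),m); h,e=np.histogram(l[:,0],bins=np.arange(-90,60,1));print(np.c_[e[:-1],h][h>30].astype(int).tolist())
for lo,hi in((-26,-8),(28,40)):
    s=l[(l[:,0]>lo)&(l[:,0]<hi)];print(np.percentile(s[:,1],[1,50,98,99,100]))
b=ln[(ln[:,2]>5)&(ln[:,2]<11)];l=W2L((580,-15,a),b);h,e=np.histogram(l[:,0],bins=np.arange(-90,90,2));print(np.c_[e[:-1],h][h>10].astype(int).tolist());
s=l[(l[:,0]>-55)&(l[:,0]<40)];print('y',np.percentile(s[:,1],[98,99,99.5,100]))
t=ln[(ln[:,2]>64)&(ln[:,2]<74)];print('mod',t.mean(0),rect(t))
t=ln[(ln[:,2]>48)&(ln[:,2]<56)&(ln[:,0]<545)];print('handle',len(t),t.mean(0),rect(t))
g=q[(q[:,0]>395)&(q[:,0]<505)&(q[:,1]<290)]
for lo,hi in((44,55),(29,40),(8,18)):
    s=g[(g[:,2]>lo)&(g[:,2]<hi)];print(lo,len(s),s.mean(0),rect(s))
```

```text
3.5667 [538.3  86.7 210.6] [-179.9    0.1   90.5]
(np.float64(919314.0), np.float64(-6.25))
[[-23, 87], [-22, 243], [-21, 239], [-20, 233], [-19, 234], [-18, 236], [-17, 232], [-16, 237], [-15, 229], [-14, 240], [-13, 229], [-12, 225], [-11, 113], [-4, 51], [31, 137], [32, 155], [33, 141], [34, 154], [35, 154], [36, 146], [37, 145], [38, 157], [39, 161], [40, 170], [41, 211], [42, 121]]
[-134.    11.2  112.6  114.6  116.7]
[-125.2  -22.2  118.6  119.7  120.9]
[[-66, 37], [-64, 263], [-62, 383], [-60, 409], [-58, 398], [-56, 398], [-54, 407], [-52, 362], [-50, 330], [-48, 328], [-46, 336], [-44, 330], [-42, 331], [-40, 323], [-38, 333], [-36, 325], [-34, 338], [-32, 322], [-30, 330], [-28, 324], [-26, 335], [-24, 329], [-22, 26], [-18, 11], [-14, 11], [-12, 12], [-10, 15], [-8, 193], [-6, 428], [-4, 402], [-2, 305], [0, 298], [2, 292], [4, 281], [6, 273], [8, 275], [10, 262], [12, 270], [14, 262], [16, 261], [18, 266], [20, 268], [22, 265], [24, 245], [26, 236], [28, 217], [30, 251], [50, 16], [52, 16], [54, 17], [56, 16], [58, 11]]
y [118.3 119.5 120.1 121.1]
mod [601.5  67.6  68.3] ((602.0474853515625, 66.40778350830078), (56.46727752685547, 33.01506042480469), 83.2866439819336)
handle 793 [513.4  12.3  50.2] ((513.1753540039062, 10.796817779541016), (50.01424026489258, 15.484034538269043), 83.02075958251953)
44 2205 [450.3 177.8  47.6] ((467.9749755859375, 97.53473663330078), (31.16950225830078, 228.2056884765625), 13.194042205810547)
29 974 [454.4 113.4  32.7] ((454.495361328125, 21.318313598632812), (375.01708984375, 20.608247756958008), 89.8480453491211)
8 2663 [448.5  92.2  10.7] ((439.50042724609375, 22.163619995117188), (98.18386840820312, 380.6651306152344), 5.643296718597412)
```

View pics/w1.png

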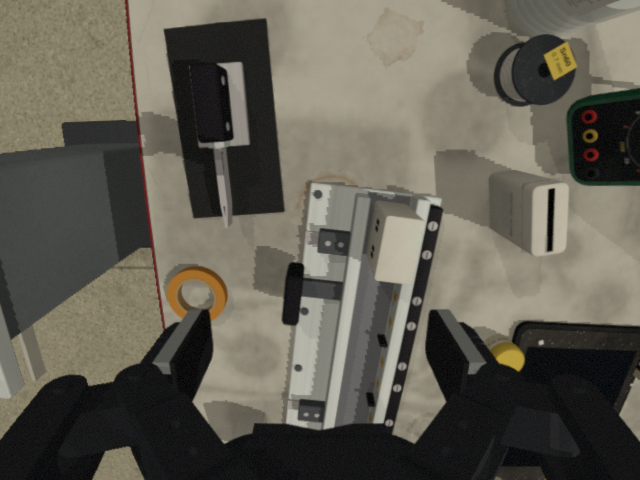

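Call:
{"fn": "arm_command", "kwargs": {"rows": [[[0,0,-3],[-0.008,-0.025,-0.03],0.55],[[0,0,-6.75],[-0.017,-0.05,-0.06],0.55],[[0,0,-6.75],[-0.025,-0.076,-0.09],0.55],[[0,0,-6.75],[-0.025,-0.076,-0.1],0.55],[[0,0,-6.75],[-0.025,-0.076,-0.11],0.55],[[0,0,-6.75],[-0.025,-0.076,-0.14],0.55],[[0,0,-6.75],[-0.025,-0.076,-0.165],0.55],[[0,0,-6.75],[-0.025,-0.076,-0.18],0.55],[[0,0,-6.75],[-0.025,-0.076,-0.18],0.55]]}}

```text
time: 4.37
position: [514.1, 11.9, 30.3]
ee_rot: [-179.9, -0.0, 83.8]
ft_force: [-1.4, 0.1, 0.0]
width: 47.1
grip_force: 0.0
```

Run:
```python
from h import *
w=np.load('w1.npy');q=w.reshape(-1,3)
g=q[(q[:,0]>420)&(q[:,0]<485)]
s=g[(g[:,2]>45)&(g[:,2]<53)&(g[:,1]>140)&(g[:,1]<240)];print(len(s),s.mean(0),rect(s),s[:,1].min(),s[:,1].max())
s=g[(g[:,2]>29)&(g[:,2]<37)&(g[:,1]>70)&(g[:,1]<150)];print(len(s),rect(s),np.polyfit(s[:,1],s[:,0],1),s[:,1].min())
s=g[(g[:,2]>8)&(g[:,2]<14)&(g[:,1]>120)];print(len(s),rect(s))
w=np.load('w0.npy');q=w.reshape(-1,3);g=q[(q[:,0]>420)&(q[:,0]<485)]
s=g[(g[:,2]>28)&(g[:,2]<38)&(g[:,1]>60)&(g[:,1]<145)];print(len(s),rect(s),np.polyfit(s[:,1],s[:,0],1),s[:,1].min())
print(ctrl.get_state()['ft_force'])
```

```text
2138 [449.6 179.6  47.7] ((449.0429382324219, 179.07217407226562), (22.813602447509766, 59.623924255371094), 3.1607868671417236) 149.28503610879162 208.82444983783367
660 ((455.14495849609375, 112.22490692138672), (13.054210662841797, 74.31974029541016), 6.761837482452393) [ -0.1 458.5] 74.80355203213175
1383 ((449.3101501464844, 170.04954528808594), (46.70635986328125, 88.61808013916016), 2.62315034866333)
215 ((450.2112731933594, 110.18670654296875), (69.34248352050781, 11.804122924804688), 89.58592987060547) [ -0.1 457.2] 75.49636735472127
[-1.4  0.1  0. ]
```

Call:
{"fn": "arm_command", "kwargs": {"squeeze": 30, "rows": [[[0,0,0],[0,0,0],0],[[0,0,0],[0,0,0],0],[[0,0,0],[0,0,0],0],[[0,0,0],[0,0,0],0],[[0,0,0],[0,0,0],0],[[0,0,0],[-0.003,0.0003,0],0],[[0,0,0],[-0.006,0.0007,0],0],[[0,0,0],[-0.009,0.001,0],0],[[0,0,0],[-0.009,0.001,0],0]]}}

```text
time: 5.12
position: [507.2, 11.7, 33.1]
ee_rot: [179.7, -0.1, 83.7]
ft_force: [1.7, 0.5, 10.1]
width: 15.1
grip_force: 32.0
```

Call:
{"fn": "arm_command", "kwargs": {"rows": [[[0,0,0],[-0.009,0.001,0],0.55],[[0,0,0],[-0.009,0.001,0],0.55],[[0,0,0],[-0.009,0.001,0],0.55],[[0,0,0],[-0.009,0.001,0.03],0.55],[[0,0,0],[-0.009,0.001,0.06],0.55],[[0,0,3],[-0.02,0.03,0.08],0.55],[[0,0,6],[-0.03,0.065,0.09],0.55],[[0,0,9.6],[-0.04,0.1,0.09],0.55],[[0,0,9.6],[-0.052,0.135,0.09],0.55],[[0,0,9.6],[-0.065,0.167,0.08],0.55],[[0,0,9.6],[-0.065,0.167,0.08],0.55],[[0,0,9.6],[-0.065,0.167,0.06],0.55],[[0,0,9.6],[-0.065,0.167,0.03],0.55],[[0,0,9.6],[-0.065,0.167,0.01],0.55],[[0,0,9.6],[-0.065,0.167,0.01],0.55]]}}

```text
time: 6.37
position: [437.2, 176.5, 38.2]
ee_rot: [-179.6, 0.2, 93.2]
ft_force: [-0.7, 0.0, 0.1]
width: 46.8
grip_force: 0.0
```

Run:
```python
from h import *
print(ctrl.get_state()['position'])
for c in('wrist',):
    p=snap(c,'w2'); w=cloud(p).reshape(-1,3)
    t=w[(w[:,2]>48)&(w[:,2]<56)&(w[:,0]<545)&(w[:,0]>480)&(w[:,1]>-40)&(w[:,1]<50)];print('handle',len(t),t.mean(0),rect(t) if len(t)>5 else 0)
p=snap('side','s2'); w=cloud(p).reshape(-1,3)
t=w[(w[:,2]>46)&(w[:,2]<56)&(w[:,0]<545)&(w[:,0]>480)&(w[:,1]>-40)&(w[:,1]<50)];print('handle',len(t),t.mean(0),rect(t) if len(t)>5 else 0)
```

```text
[437.2 176.5  38.2]
handle 0 [nan nan nan] 0
handle 66 [503.6   7.2  50.6] ((502.9208984375, 8.64406967163086), (48.063018798828125, 16.08690071105957), 82.28021240234375)<stdin>:5: RuntimeWarning: Mean of empty slice.
  ret = um.true_divide(
```

Call:
{"fn": "arm_command", "kwargs": {"rows": [[[0,0,0],[0.005,0,0],0.55],[[0,0,0],[0.01,0.001,0],0.55],[[0,0,0],[0.01,0.001,0],0.55],[[0,0,0],[0.01,0.001,-0.012],0.55],[[0,0,0],[0.01,0.001,-0.022],0.55],[[0,0,0],[0.01,0.001,-0.022],0.55],[[0,0,0],[0.01,0.001,-0.022],0.55]]}}

```text
time: 7.05
position: [449.7, 178.8, 19.1]
ee_rot: [-179.9, 0.0, 93.2]
ft_force: [0.0, -1.0, 0.8]
width: 46.9
grip_force: 0.0
```

Call:
{"fn": "arm_command", "kwargs": {"squeeze": 60, "rows": [[[0,0,0],[0,0,0],0],[[0,0,0],[0,0,0],0],[[0,0,0],[0,0,0],0],[[0,0,0],[0,0,0],0],[[0,0,0],[0,0,0],0],[[0,0,0],[0,0,0.005],0],[[0,0,0],[0,0,0.012],0],[[0,0,0],[0,0,0.012],0],[[0,0,0],[0,0,0.012],0]]}}

```text
time: 7.8
position: [450.2, 179.2, 31.7]
ee_rot: [180.0, -0.0, 93.2]
ft_force: [0.2, 0.2, -3.1]
width: 21.1
grip_force: 59.1
```

Run:
```python
from h import *
s=ctrl.get_state();print(s['position'],s['ee_rot'],s['ft_force'])
p=snap('wrist','w3'); w=cloud(p); np.save('w3.npy',w);q=w.reshape(-1,3)
g=q[(q[:,0]>420)&(q[:,0]<485)]
for lo,hi in((18,60),(30,45)):
    s=g[(g[:,2]>lo)&(g[:,2]<hi)&(g[:,1]>60)&(g[:,1]<145)];print(len(s),rect(s) if len(s)>4 else 0)
p=snap('side','s3'); q=cloud(p).reshape(-1,3);g=q[(q[:,0]>420)&(q[:,0]<485)]
s=g[(g[:,2]>27)&(g[:,2]<50)&(g[:,1]>60)&(g[:,1]<135)];print(len(s),rect(s),np.percentile(s[:,2],[2,50,98]))
```

```text
[450.2 179.2  31.7] [180.   -0.   93.2] [ 0.2  0.2 -3.1]
206 ((452.7818298339844, 131.4523162841797), (5.694069862365723, 9.219192504882812), 3.555131673812866)
206 ((452.7818298339844, 131.4523162841797), (5.694069862365723, 9.219192504882812), 3.555131673812866)
39 ((454.2931213378906, 104.08695983886719), (5.671897888183594, 61.02849578857422), 4.598899841308594) [30.1 43.1 46.9]
```

View pics/w3.png

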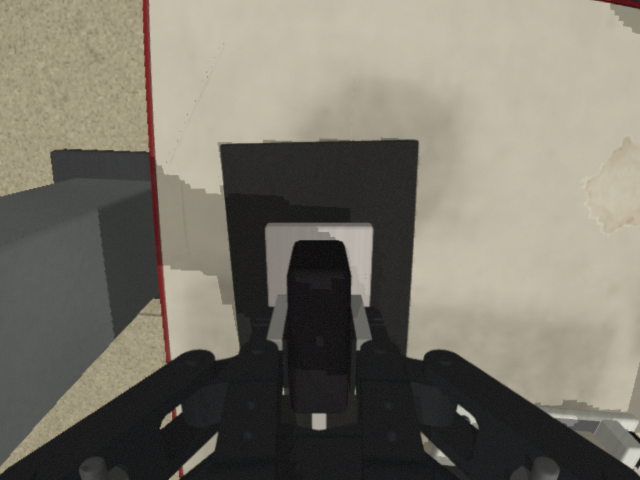

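Call:
{"fn": "arm_command", "kwargs": {"rows": [[[0,0,0],[0,0.025,0.02],0],[[0,0,-3],[0.02,0.05,0.025],0],[[0,0,-6],[0.05,0.055,0.025],0],[[0,0,-9.45],[0.085,0.055,0.025],0],[[0,0,-9.45],[0.12,0.055,0.02],0],[[0,0,-9.45],[0.148,0.055,0.01],0],[[0,0,-9.45],[0.148,0.055,-0.005],0],[[0,0,-9.45],[0.148,0.055,-0.012],0],[[0,0,-9.45],[0.148,0.055,-0.012],0],[[0,0,-9.45],[0.148,0.055,-0.012],0]]}}

```text
time: 8.73
position: [596.2, 233.9, 18.6]
ee_rot: [-179.8, 0.1, 83.8]
ft_force: [-0.3, 1.0, -2.8]
width: 20.6
grip_force: 60.5
```

Run:
```python
from h import *
s=ctrl.get_state();print(s['time'],s['position'],s['ee_rot'],s['ft_force'])
p=snap('scene','c4'); q=cloud(p).reshape(-1,3)
cv2.imwrite('pics/c4z.png',cv2.resize(p['pixels'][220:400,130:370,::-1],(800,600),interpolation=cv2.INTER_CUBIC))
p=snap('side','s4'); q2=cloud(p).reshape(-1,3)
cv2.imwrite('pics/s4z.png',cv2.resize(p['pixels'][170:290,260:400,::-1],(700,600),interpolation=cv2.INTER_CUBIC))
for q in(q,q2):
  g=q[(abs(q[:,0]-590)<25)]
  s=g[(g[:,2]>18)&(g[:,2]<37)&(g[:,1]>125)&(g[:,1]<200)];print(len(s),rect(s),np.percentile(s[:,2],[2,50,98]))
  l=W2L((580,-15,-6.25),q)
  for lo,hi in((-30,-5),(25,45)):
    s=l[(q[:,2]>29)&(q[:,2]<35)&(l[:,0]>lo)&(l[:,0]<hi)&(l[:,1]<45)&(l[:,1]>-120)];print(len(s),np.percentile(s[:,0],[2,50,98]))
```

```text
8.7333 [596.2 233.9  18.6] [-179.8    0.1   83.8] [-0.3  1.  -2.8]
139 ((585.8343505859375, 151.5171661376953), (43.372276306152344, 8.108874320983887), 84.5578842163086) [18.4 28.5 32.7]
275 [-29.9 -25.1 -20. ]
308 [30.2 35.8 43. ]
24 ((588.5084228515625, 179.69134521484375), (48.04120635986328, 13.309309005737305), 69.347412109375) [22.  32.3 36.3]
142 [-29.7 -24.8 -20. ]
172 [31.3 37.1 42.7]
```

View pics/c4z.png

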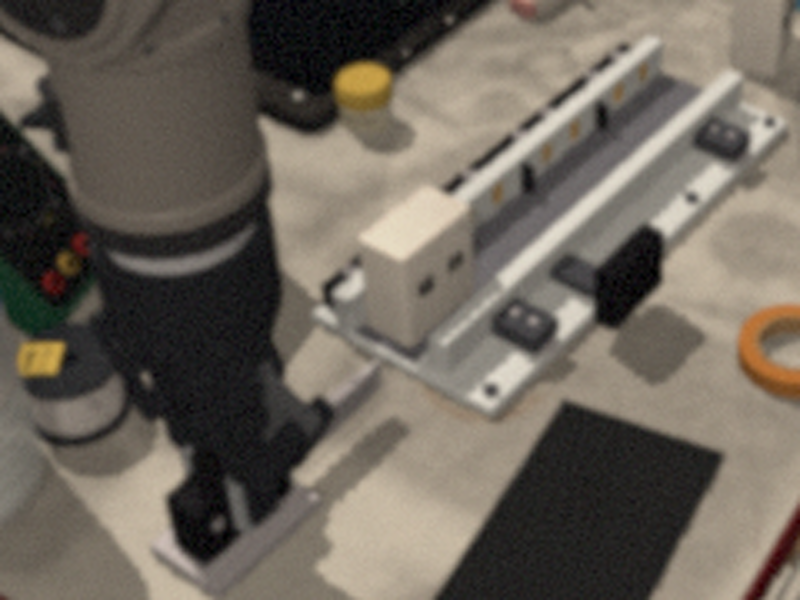

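View pics/s4z.png

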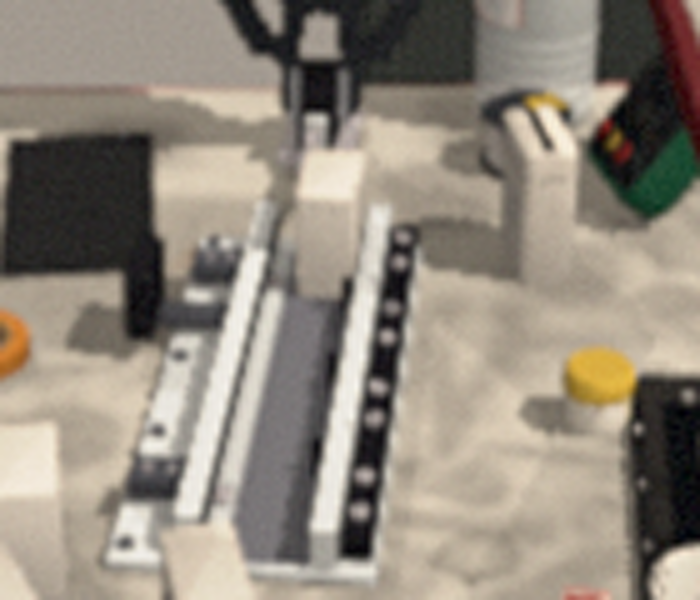

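Call:
{"fn": "arm_command", "kwargs": {"rows": [[[0,0,0],[-0.0015,-0.014,-0.001],0],[[0,0,0],[-0.003,-0.028,-0.001],0],[[0,0,0],[-0.0046,-0.042,-0.001],0],[[0,0,0],[-0.0061,-0.056,-0.001],0],[[0,0,0],[-0.0076,-0.07,-0.001],0],[[0,0,0],[-0.0091,-0.0835,-0.001],0],[[0,0,0],[-0.0091,-0.0835,-0.002],0],[[0,0,0],[-0.0091,-0.0835,-0.002],0]]}}

```text
time: 9.5
position: [588.9, 149.1, 17.3]
ee_rot: [-180.0, 0.0, 83.6]
ft_force: [0.2, 0.3, -2.3]
width: 21.0
grip_force: 60.4
```

Call:
{"fn": "arm_command", "kwargs": {"rows": [[[0,0,0],[0.001,0,-0.0005],0],[[0,0,0],[0.002,-0.0002,-0.001],0],[[0,0,0],[0.002,-0.0002,-0.0015],0],[[0,0,0],[0.002,-0.0002,-0.0015],0],[[0,0,0],[0.002,-0.0002,-0.0015],0]]}}

```text
time: 9.92
position: [590.2, 151.6, 16.6]
ee_rot: [-179.9, -0.1, 83.9]
ft_force: [-5.4, -1.0, 8.9]
width: 21.0
grip_force: 62.3
```

Call:
{"fn": "arm_command", "kwargs": {"rows": [[[0,0,0],[0,0,0],0.5],[[0,0,0],[0,0,0],0.5],[[0,0,0],[0,0,0],0.5],[[0,0,0],[0,0,0.012],0.5],[[0,0,0],[0,0,0.035],0.5],[[0,0,0],[0,0,0.065],0.5],[[0,0,0],[0,0,0.095],0.3],[[0,0,0],[-0.024,-0.027,0.1],0],[[0,0,0],[-0.048,-0.054,0.1],0],[[0,0,0],[-0.072,-0.081,0.1],0],[[0,0,0],[-0.096,-0.11,0.1],0],[[0,0,0],[-0.12,-0.136,0.09],0],[[0,0,0],[-0.12,-0.136,0.06],0],[[0,0,0],[-0.12,-0.136,0.03],0],[[0,0,0],[-0.12,-0.136,0.012],0],[[0,0,0],[-0.12,-0.136,0.012],0]]}}

```text
time: 11.25
position: [469.1, 14.1, 25.9]
ee_rot: [-179.8, 0.1, 83.8]
ft_force: [-0.8, 1.1, 0.2]
width: -0.2
grip_force: 0.0
```

Run:
```python
from h import *
s=ctrl.get_state();print(s['time'],s['position'],s['ft_force'],s['width'])
p=snap('wrist','w5'); w=cloud(p);q=w.reshape(-1,3)
g=q[(abs(q[:,0]-590)<25)&(q[:,1]>110)&(q[:,1]<195)]
s=g[(g[:,2]>42)&(g[:,2]<50)];print(len(s),rect(s) if len(s)>4 else 0)
t=q[(q[:,2]>46)&(q[:,2]<56)&(q[:,0]<535)&(q[:,0]>485)&(q[:,1]>-40)&(q[:,1]<60)];print('handle',len(t),rect(t) if len(t)>5 else 0)
l=W2L((580,-15,-6.25),q)
m=q[(q[:,2]>64)&(q[:,2]<74)&(abs(l[:,0]-13)<30)&(l[:,1]>40)&(l[:,1]<130)];print('mod',rect(m),W2L((580,-15,-6.25),[rect(m)[0]]))
```

```text
11.25 [469.1  14.1  25.9] [-0.8  1.1  0.2] -0.20876407381921397
0 0
handle 3376 ((504.6351013183594, 19.46979331970215), (34.68074417114258, 16.278133392333984), 84.36563110351562)
mod ((0.0, 0.0), (0.0, 0.0), 0.0) [[-578.2  -48.2]]
```

View pics/w5.png

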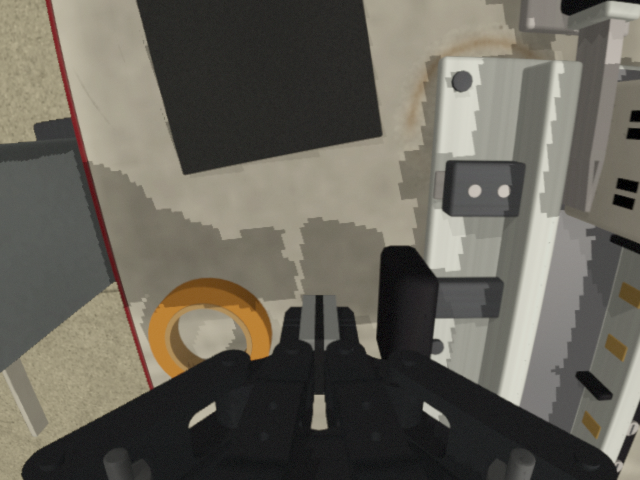

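Call:
{"fn": "arm_command", "kwargs": {"rows": [[[0,0,0],[0.004,-0.0004,0.002],0],[[0,0,0],[0.008,-0.0009,0.002],0],[[0,0,0],[0.012,-0.0013,0.002],0],[[0,0,0],[0.015,-0.0016,0.002],0],[[0,0,0],[0.018,-0.002,0.002],0],[[0,0,0],[0.02,-0.0022,0.002],0],[[0,0,0],[0.02,-0.0022,0.002],0]]}}

```text
time: 11.88
position: [491.4, 12.3, 30.0]
ee_rot: [180.0, -0.0, 83.8]
ft_force: [-2.4, 0.7, 1.2]
width: 0.2
grip_force: 1.0
```

Call:
{"fn": "arm_command", "kwargs": {"rows": [[[0,0,0],[0.0015,-0.0002,0],0],[[0,0,0],[0.003,-0.0003,0],0],[[0,0,0],[0.0045,-0.0005,0],0],[[0,0,0],[0.006,-0.0006,0],0],[[0,0,0],[0.006,-0.0006,0],0]]}}

```text
time: 12.3
position: [494.9, 11.7, 29.4]
ee_rot: [-179.8, -0.0, 83.8]
ft_force: [-8.2, 1.4, 5.9]
width: 0.0
grip_force: 4.1
```

```bash
cat > rail.py <<'E'
from h import *
s=ctrl.get_state();print(s['time'],s['position'],s['ft_force'])
for c in('wrist','scene'):
    p=snap(c,'r_%s_%d'%(c,s['time']*10)); w=cloud(p);q=w.reshape(-1,3);l=W2L((580,-15,-6.25),q)
    t=q[(q[:,2]>46)&(q[:,2]<56)&(q[:,0]<545)&(q[:,0]>480)&(l[:,1]>20)&(l[:,1]<60)];
    if len(t)>50 and c=='wrist': print('handle',len(t),rect(t),W2L((580,-15,-6.25),[rect(t)[0]]))
    k=(q[:,2]>28.5)&(q[:,2]<36)&(l[:,0]>-35)&(l[:,0]<0)&(l[:,1]>-110)&(l[:,1]<50)
    if k.sum()>50: print(c,'rail',k.sum(),np.percentile(l[k,0],[3,50,97]))
E
python3 rail.py
```

```text
12.3 [494.9  11.7  29.4] [-8.2  1.4  5.9]
handle 3613 ((504.9516906738281, 25.146286010742188), (23.63164520263672, 43.00442123413086), 84.13762664794922) [[-79.   31.7]]
wrist rail 4017 [-18.5 -13.2  -7.4]
scene rail 201 [-19.7 -13.9  -7.7]
```

Call:
{"fn": "arm_command", "kwargs": {"rows": [[[0,0,0],[0.001,-0.0001,0],0],[[0,0,0],[0.002,-0.0002,0],0],[[0,0,0],[0.003,-0.0003,0],0],[[0,0,0],[0.003,-0.0003,0],0],[[0,0,0],[0.003,-0.0003,0],0]]}}

```text
time: 12.82
position: [494.9, 11.7, 29.0]
ee_rot: [-179.4, -0.0, 83.8]
ft_force: [-15.1, 2.1, 13.4]
width: -0.1
grip_force: 7.7
```

Call:
{"fn": "arm_command", "kwargs": {"rows": [[[0,0,0],[-0.006,0.0006,0],0],[[0,0,0],[-0.015,0.0016,0],0],[[0,0,0],[-0.015,0.002,0.035],0],[[0,0,0],[-0.01,0.006,0.07],0.2],[[0,0,0],[0.01,0.03,0.1],0.5],[[0,0,0],[0.035,0.055,0.12],0.5],[[0,0,0],[0.06,0.08,0.13],0.5],[[0,0,0],[0.085,0.1,0.13],0.5],[[0,0,0],[0.092,0.115,0.13],0.5],[[0,0,0],[0.092,0.115,0.13],0.5],[[0,0,0],[0.092,0.115,0.13],0.5]]}}

```text
time: 13.73
position: [591.7, 126.6, 159.2]
ee_rot: [180.0, 0.0, 83.9]
ft_force: [0.2, -1.3, -0.5]
width: 42.8
grip_force: 0.0
```

```bash
python3 rail.py
python3 - <<'E'
from h import *
p=snap('wrist','w6'); w=cloud(p);q=w.reshape(-1,3)
g=q[(abs(q[:,0]-592)<28)&(q[:,1]>105)&(q[:,1]<205)]
s=g[(g[:,2]>42)&(g[:,2]<51)];print(len(s),s.mean(0),rect(s))
s=g[(g[:,2]>5)&(g[:,2]<11)];print(len(s),rect(s))
E
```

```text
13.7333 [591.7 126.6 159.2] [ 0.2 -1.3 -0.5]
wrist rail 1154 [-18.3 -13.   -7.8]
scene rail 385 [-19.4 -14.4  -7.5]
2580 [593.8 152.6  44.4] ((593.7205810546875, 151.442138671875), (59.7155876159668, 21.83032989501953), 83.20288848876953)
2478 ((592.5546875, 143.96548461914062), (83.46041107177734, 46.301753997802734), 83.17159271240234)
```

View pics/w6.png

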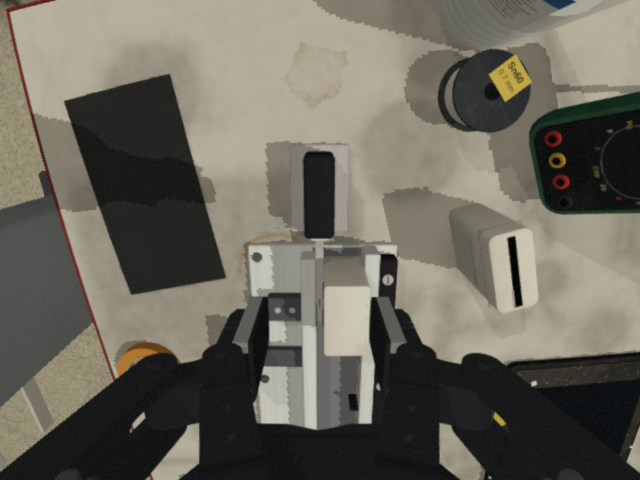

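Call:
{"fn": "arm_command", "kwargs": {"squeeze": 25, "rows": [[[0,0,0],[0.0015,0.015,0],0.5],[[0,0,-0.4],[0.0015,0.025,-0.02],0.5],[[0,0,-0.4],[0.0015,0.025,-0.055],0.5],[[0,0,-0.4],[0.0015,0.025,-0.09],0.5],[[0,0,-0.4],[0.0015,0.025,-0.12],0.5],[[0,0,-0.4],[0.0015,0.025,-0.141],0.5],[[0,0,-0.4],[0.0015,0.025,-0.141],0.5],[[0,0,-0.4],[0.0015,0.025,-0.141],0.5],[[0,0,-0.4],[0.0015,0.025,-0.141],0.5]]}}

```text
time: 14.63
position: [594.4, 151.3, 20.2]
ee_rot: [179.9, -0.0, 83.3]
ft_force: [0.5, -0.0, 0.5]
width: 42.4
grip_force: 0.0
```

Run:
```python
from h import *
p=snap('wrist','w7'); w=cloud(p);q=w.reshape(-1,3)
g=q[(abs(q[:,0]-592)<28)&(q[:,1]>105)&(q[:,1]<205)]
s=g[(g[:,2]>42)&(g[:,2]<51)&(g[:,1]>150)];print(len(s),s.mean(0),rect(s))
# fingers: points near z 30-60 either side
im=p['pixels'];cv2.imwrite('pics/w7z.png',cv2.resize(im[200:480,180:460,::-1],(600,600)))
print(ctrl.get_state()['position'])
```

```text
5555 [594.4 165.6  44.6] ((591.9865112304688, 166.02877807617188), (55.9550895690918, 32.03244400024414), 0.03792562708258629)
[594.8 151.5  20.7]
```

View pics/w7z.png

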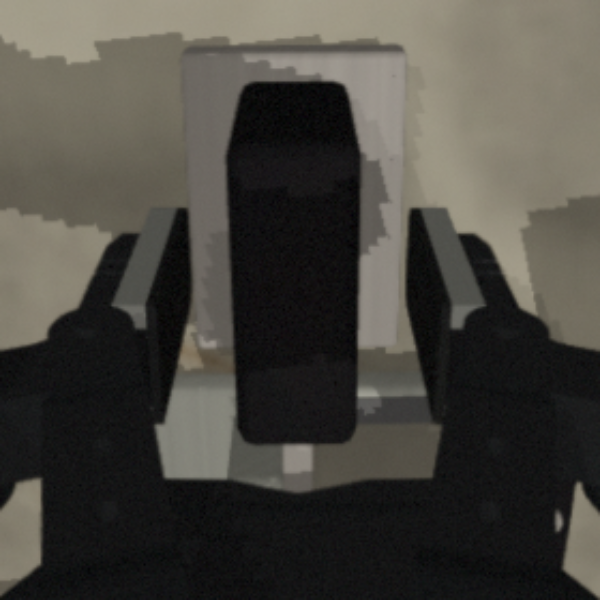

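Call:
{"fn": "arm_command", "kwargs": {"squeeze": 30, "rows": [[[0,0,0],[-0.0007,0,0],0.5],[[0,0,0],[-0.0007,0,0],0.3],[[0,0,0],[-0.0007,0,0],0],[[0,0,0],[-0.0007,0,0],0],[[0,0,0],[-0.0007,0,0],0],[[0,0,0],[-0.0007,0,0],0]]}}

```text
time: 15.18
position: [593.7, 151.6, 20.1]
ee_rot: [179.9, -0.1, 83.4]
ft_force: [-0.8, 0.3, 6.9]
width: 21.7
grip_force: 30.5
```

Call:
{"fn": "arm_command", "kwargs": {"squeeze": 50, "rows": [[[0,0,0],[0,0,0.0005],0],[[0,0,0],[0.0003,0.003,0.0005],0],[[0,0,0],[0.001,0.009,0.0005],0],[[0,0,0],[0.0019,0.017,0.0005],0],[[0,0,0],[0.0029,0.026,0.0005],0],[[0,0,0],[0.004,0.036,0.0005],0],[[0,0,0],[0.0052,0.047,0.0005],0],[[0,0,0],[0.0066,0.059,0.0005],0],[[0,0,0],[0.0079,0.071,0.0005],0],[[0,0,0],[0.0093,0.083,0.0005],0],[[0,0,0],[0.0101,0.09,0.003],0],[[0,0,0],[0.0101,0.09,0.003],0]]}}

```text
time: 16.18
position: [602.1, 243.8, 21.5]
ee_rot: [-179.9, -0.1, 83.5]
ft_force: [-0.3, 0.5, -2.9]
width: 21.3
grip_force: 48.9
```

```bash
python3 rail.py;  python3 - <<'E'
from h import *
p=snap('side','s8'); q=cloud(p).reshape(-1,3)
m=q[(q[:,2]>64)&(q[:,2]<74)&(abs(q[:,0]-602)<40)&(q[:,1]>20)&(q[:,1]<110)];print('mod',rect(m),W2L((580,-15,-6.25),[rect(m)[0]]))
E
```

```text
16.1833 [602.1 243.8  21.5] [-0.3  0.5 -2.9]
scene rail 391 [-19.8 -14.5  -7.5]
mod ((603.4204711914062, 63.07590866088867), (58.3104133605957, 31.198232650756836), 85.91526794433594) [[14.8 80.2]]
```

Call:
{"fn": "arm_command", "kwargs": {"rows": [[[0,0,0],[0,0,-0.0015],0],[[0,0,0],[0,0,-0.0015],0],[[0,0,0],[0,0,-0.0015],0.5],[[0,0,0],[0,0,-0.0015],0.5],[[0,0,0],[0,0,-0.0015],0.5],[[0,0,0],[0,0,0.015],0.5],[[0,0,0],[0,0,0.05],0.5],[[0,0,0],[0,0,0.088],0.7],[[0,0,0],[-0.007,-0.025,0.115],1],[[0,0,0],[-0.014,-0.06,0.13],1],[[0,0,0],[-0.021,-0.097,0.145],1],[[0,0,0],[-0.028,-0.134,0.16],1],[[0,0,0],[-0.036,-0.171,0.175],1],[[0,0,0],[-0.044,-0.208,0.19],1],[[0,0,0],[-0.052,-0.245,0.2],1],[[0,0,0],[-0.06,-0.282,0.21],1],[[0,0,0],[-0.068,-0.32,0.22],1],[[0,0,0],[-0.076,-0.36,0.225],1],[[0,0,0],[-0.084,-0.398,0.228],1],[[0,0,0],[-0.092,-0.434,0.23],1]]}}

```text
time: 18.0
position: [510.2, -195.2, 252.8]
ee_rot: [179.9, -0.0, 83.3]
ft_force: [0.9, 0.7, -0.2]
width: 85.6
grip_force: 0.0
```

Call:
{"fn": "arm_command", "kwargs": {"rows": [[[0,0,0],[0,0,0],1],[[0,0,0],[0,0,0],1]]}}

```text
time: 18.17
position: [509.8, -195.8, 252.4]
ee_rot: [179.9, 0.0, 83.0]
ft_force: [-0.2, 1.5, -0.5]
width: 85.3
grip_force: 0.0
```

```bash
cat > spares.py <<'E'
from h import *
s=ctrl.get_state();print(s['time'],s['position'],s['ee_rot'][2])
p=snap('wrist','sp%d'%(s['time']*10)); w=cloud(p); q=w.reshape(-1,3)
ok=(w[...,2]>54)&(w[...,2]<75)&(w[...,1]>-420)&(w[...,1]<110)
n,lab=cv2.connectedComponents(ok.astype(np.uint8))
for i in range(1,n):
    k=lab==i
    if k.sum()<400: continue
    t=w[k]; z=np.median(t[:,2]); t=t[t[:,2]>z-5]; r=cv2.minAreaRect(t[:,:2].astype(np.float32))
    (cx,cy),(a,b),g=r
    if a>b: a,b=b,a; g=g+90
    g=(g+90)%180-90   # direction of the short (33) side, world deg
    lx=W2L((580,-15,-6.5),[[cx,cy]])[0]
    print('top z %.1f centre (%.1f,%.1f) %.0fx%.0f short dir %.1f lane-local %s n=%d'%(z,cx,cy,a,b,g,lx,k.sum()))
l=W2L((580,-15,-6.5),q); k=(q[:,2]>28.5)&(q[:,2]<36)&(l[:,1]>-178)&(l[:,1]<50)
for lo,hi in((-28,-3),(26,46)):
    v=l[k&(l[:,0]>lo)&(l[:,0]<hi)]
    if len(v)>50: print('strip',np.percentile(v[:,0],[3,50,97]),'yend',np.percentile(v[:,1],[.3,1]), 'slope',np.degrees(np.arctan(np.polyfit(v[:,1],v[:,0],1)[0])))
b=(q[:,2]>5)&(q[:,2]<11)&(abs(l[:,0])<60)&(l[:,1]<-100)&(l[:,1]>-195)
if b.sum()>50: print('base yend',np.percentile(l[b,1],[.3,1,2]))
E
python3 spares.py
```

```text
18.1667 [ 509.8 -195.8  252.4] 83.02850302712947
top z 60.7 centre (463.1,-188.4) 32x56 short dir 6.9 lane-local [ -96.5 -185.5] n=2104
top z 58.9 centre (759.5,-281.3) 54x54 short dir 48.3 lane-local [ 208.5 -244.2] n=647
top z 60.4 centre (548.2,-265.3) 32x57 short dir 11.9 lane-local [  -3.2 -252.3] n=1823
top z 60.6 centre (458.8,-280.6) 32x57 short dir 26.3 lane-local [ -90.4 -277.6] n=1735
strip [-18.4 -12.8  -7.1] yend [-177.1 -176. ] slope -0.35893828393391275
strip [31.7 37.3 43. ] yend [-177.4 -175.8] slope -0.4763273270947556
base yend [-182.7 -182.3 -181.4]
```

Call:
{"fn": "arm_command", "kwargs": {"squeeze": 40, "rows": [[[0,0,5],[-0.015,0.002,-0.035],0.75],[[0,0,10],[-0.03,0.004,-0.07],0.75],[[0,0,13.9],[-0.047,0.0065,-0.105],0.75],[[0,0,13.9],[-0.047,0.0065,-0.14],0.75],[[0,0,13.9],[-0.047,0.0065,-0.15],0.75],[[0,0,13.9],[-0.047,0.0065,-0.15],0.75],[[0,0,13.9],[-0.047,0.0065,-0.15],0.75]]}}

```text
time: 18.8
position: [465.1, -185.9, 102.5]
ee_rot: [180.0, 0.0, 97.3]
ft_force: [0.8, -0.1, 1.0]
width: 64.2
grip_force: 0.0
```

Call:
{"fn": "arm_command", "kwargs": {"rows": [[[0,0,0],[-0.002,-0.0025,-0.03],0.75],[[0,0,0],[-0.002,-0.0025,-0.055],0.75],[[0,0,0],[-0.002,-0.0025,-0.069],0.75],[[0,0,0],[-0.002,-0.0025,-0.069],0.75],[[0,0,0],[-0.002,-0.0025,-0.069],0.4],[[0,0,0],[-0.002,-0.0025,-0.069],0],[[0,0,0],[-0.002,-0.0025,-0.069],0],[[0,0,0],[-0.002,-0.0025,-0.069],0],[[0,0,0],[-0.002,-0.0025,-0.069],0],[[0,0,0],[-0.002,-0.0025,-0.04],0],[[0,0,0],[-0.002,-0.0025,-0.005],0],[[0,0,0],[-0.002,-0.0025,0.03],0],[[0,0,0],[-0.002,-0.0025,0.03],0]]}}

```text
time: 19.88
position: [465.5, -190.7, 138.2]
ee_rot: [179.4, 0.2, 97.2]
ft_force: [0.9, -0.0, -0.8]
width: 31.0
grip_force: 40.7
```

Call:
{"fn": "arm_command", "kwargs": {"rows": [[[0,0,-3],[0.018,0.026,0],0],[[0,0,-6],[0.038,0.054,0],0],[[0,0,-9],[0.058,0.082,0],0],[[0,0,-12],[0.078,0.11,0],0],[[0,0,-13.5],[0.098,0.138,0],0],[[0,0,-13.5],[0.115,0.165,0],0],[[0,0,-13.5],[0.127,0.181,0],0],[[0,0,-13.5],[0.127,0.181,-0.02],0],[[0,0,-13.5],[0.127,0.181,-0.02],0],[[0,0,-13.5],[0.127,0.181,-0.02],0]]}}

```text
time: 20.72
position: [587.8, -8.0, 111.8]
ee_rot: [-179.9, 0.0, 83.8]
ft_force: [-0.5, -0.5, -0.3]
width: 31.0
grip_force: 40.5
```

Run:
```python
from h import *
s=ctrl.get_state();print(s['time'],s['position'],s['ee_rot'],s['ft_force'],s['width'])
p=snap('side','s9');cv2.imwrite('pics/s9z.png',cv2.resize(p['pixels'][120:300,240:450,::-1],(700,600)))
q=cloud(p).reshape(-1,3);g=q[(abs(q[:,0]-592)<30)&(abs(q[:,1]+20)<45)&(q[:,2]>60)&(q[:,2]<140)]
print(len(g),np.percentile(g,[1,50,99],axis=0))
```

```text
20.7167 [587.8  -8.  111.8] [-179.9    0.    83.8] [-0.5 -0.5 -0.3] 30.9843155063445
485 [[563.3 -39.1  78.1]
 [588.  -32.6 122.4]
 [615.1  17.1 139.8]]
```

View pics/s9z.png

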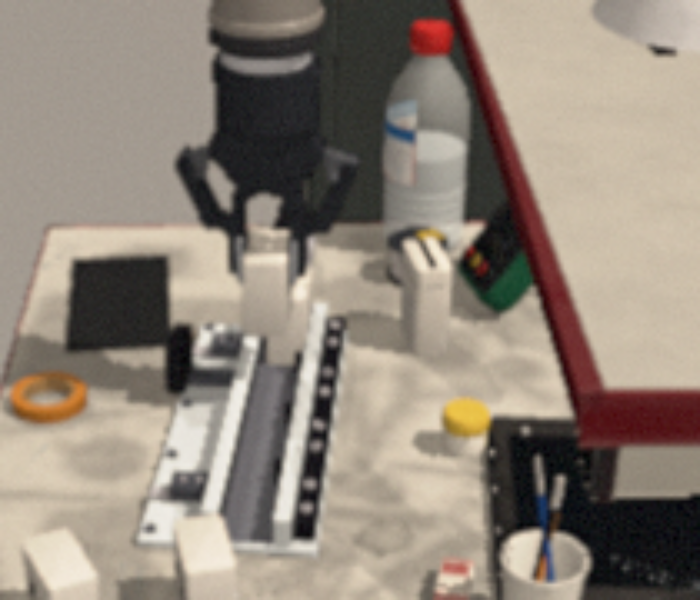

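Call:
{"fn": "arm_command", "kwargs": {"rows": [[[0,0,0],[0.0045,-0.001,-0.015],0],[[0,0,0],[0.0045,-0.001,-0.03],0],[[0,0,0],[0.0045,-0.001,-0.03],0],[[0,0,0],[0.0045,-0.001,-0.03],0],[[0,0,0],[0.0045,-0.001,-0.03],0]]}}

```text
time: 21.18
position: [593.6, -9.6, 83.1]
ee_rot: [179.9, -0.0, 83.7]
ft_force: [1.2, -0.4, -0.9]
width: 31.5
grip_force: 40.5
```

Run:
```python
from h import *
s=ctrl.get_state();print(s['time'],s['position'],s['ee_rot'],s['ft_force'])
p=snap('side','s10')
q=cloud(p).reshape(-1,3);g=q[(abs(q[:,0]-592)<40)&(abs(q[:,1]+30)<30)&(q[:,2]>46)&(q[:,2]<110)]
print(len(g),np.percentile(g,[1,50,99],axis=0))
g=g[(g[:,2]<75)];print(len(g),np.percentile(W2L((580,-15,-6.25),g),[1,5,50,95,99],axis=0))
```

```text
21.1833 [593.6  -9.6  83.1] [179.9  -0.   83.7] [ 1.2 -0.4 -0.9]
400 [[565.2 -40.7  49.9]
 [592.5 -34.7  88.7]
 [622.8  -6.1 109.9]]
125 [[ -3.2 -24.2]
 [ -2.8 -22.5]
 [ 12.4 -19.9]
 [ 28.   -5.4]
 [ 28.3  -2.4]]
```

Call:
{"fn": "arm_command", "kwargs": {"rows": [[[0,0,0],[-0.0005,0,-0.012],0],[[0,0,0],[-0.0005,0,-0.024],0],[[0,0,0],[-0.0005,0,-0.034],0],[[0,0,0],[-0.0005,0,-0.041],0],[[0,0,0],[-0.0005,0,-0.041],0],[[0,0,0],[-0.0005,0,-0.041],0]]}}

```text
time: 21.73
position: [592.0, -8.6, 41.1]
ee_rot: [-179.9, -0.1, 83.8]
ft_force: [-5.7, 1.8, 15.2]
width: 31.0
grip_force: 45.3
```

Call:
{"fn": "arm_command", "kwargs": {"rows": [[[0,0,0],[-0.001,0,0.002],0],[[0,0,0],[-0.001,0,0.002],0.6],[[0,0,0],[-0.001,0,0.002],0.6],[[0,0,0],[-0.001,0,0.002],0.6],[[0,0,0],[-0.001,0,0.02],0.6],[[0,0,0],[-0.001,0,0.055],0.6],[[0,0,0],[-0.001,0,0.095],0.7],[[0,0,0],[-0.012,-0.03,0.12],0.75],[[0,0,0],[-0.022,-0.065,0.14],0.75],[[0,0,0],[-0.032,-0.1,0.15],0.75],[[0,0,0],[-0.042,-0.135,0.16],0.75],[[0,0,0],[-0.052,-0.165,0.17],0.75],[[0,0,0],[-0.052,-0.18,0.17],0.75],[[0,0,0],[-0.052,-0.18,0.17],0.75],[[0,0,0],[-0.052,-0.18,0.17],0.75]]}}

```text
time: 22.98
position: [540.5, -189.6, 210.7]
ee_rot: [180.0, -0.0, 83.6]
ft_force: [-0.4, 0.6, -0.5]
width: 63.7
grip_force: 0.0
```

```bash
python3 spares.py; python3 rail.py | grep scene
```

```text
22.9833 [ 540.5 -189.6  210.7] 83.64845624019485
top z 58.8 centre (759.2,-281.2) 54x54 short dir 53.0 lane-local [ 208.2 -244.2] n=805
top z 60.5 centre (548.4,-265.5) 32x57 short dir 11.9 lane-local [  -3.1 -252.5] n=2236
top z 60.5 centre (459.2,-280.5) 33x56 short dir 26.6 lane-local [ -89.9 -277.4] n=1029
strip [-18.8 -12.6  -7. ] yend [-177.4 -175.7] slope -0.36517679051834945
strip [31.9 37.5 43.3] yend [-177.4 -175.6] slope -0.4041884886974018
base yend [-183.2 -182.1 -181.2]
scene rail 431 [-19.6 -13.7  -4.8]
```

Call:
{"fn": "arm_command", "kwargs": {"rows": [[[0,0,6],[0.003,-0.025,-0.035],0.75],[[0,0,12],[0.006,-0.05,-0.07],0.75],[[0,0,18.2],[0.008,-0.076,-0.1],0.75],[[0,0,18.2],[0.008,-0.076,-0.108],0.75],[[0,0,18.2],[0.008,-0.076,-0.108],0.75],[[0,0,18.2],[0.008,-0.076,-0.108],0.75]]}}

```text
time: 23.63
position: [548.9, -263.5, 102.3]
ee_rot: [-179.9, -0.1, 102.0]
ft_force: [-0.5, 1.1, 0.3]
width: 64.2
grip_force: 0.0
```

Good; descend, grip, lift.

Call:
{"fn": "arm_command", "kwargs": {"rows": [[[0,0,0],[-0.0005,-0.002,-0.03],0.75],[[0,0,0],[-0.0005,-0.002,-0.055],0.75],[[0,0,0],[-0.0005,-0.002,-0.068],0.75],[[0,0,0],[-0.0005,-0.002,-0.068],0.75],[[0,0,0],[-0.0005,-0.002,-0.068],0.4],[[0,0,0],[-0.0005,-0.002,-0.068],0],[[0,0,0],[-0.0005,-0.002,-0.068],0],[[0,0,0],[-0.0005,-0.002,-0.068],0],[[0,0,0],[-0.0005,-0.002,-0.068],0]]}}

```text
time: 24.38
position: [549.7, -267.2, 36.8]
ee_rot: [179.8, 0.1, 102.0]
ft_force: [-0.0, 0.2, 7.2]
width: 31.4
grip_force: 41.2
```

Call:
{"fn": "arm_command", "kwargs": {"rows": [[[0,0,0],[0,0,0.03],0],[[0,0,0],[0,0,0.065],0],[[0,0,-4],[0.003,0.015,0.095],0],[[0,0,-8],[0.009,0.045,0.095],0],[[0,0,-12],[0.016,0.08,0.095],0],[[0,0,-16],[0.022,0.115,0.095],0],[[0,0,-18.25],[0.029,0.15,0.095],0],[[0,0,-18.25],[0.0345,0.181,0.085],0],[[0,0,-18.25],[0.0345,0.181,0.05],0],[[0,0,-18.25],[0.0345,0.181,0.05],0],[[0,0,-18.25],[0.0345,0.181,0.05],0],[[0,0,-18.25],[0.0345,0.181,0.05],0]]}}

```text
time: 25.38
position: [583.1, -87.4, 86.2]
ee_rot: [179.9, 0.0, 83.6]
ft_force: [0.1, -1.0, -1.3]
width: 31.3
grip_force: 40.3
```

```bash
cat > held.py <<'E'
from h import *
import sys
y0=float(sys.argv[1])
s=ctrl.get_state();print(s['time'],s['position'],s['ee_rot'],s['ft_force'],s['width'])
p=snap('side'); q=cloud(p).reshape(-1,3); l=W2L((580,-15,-6.1),q)
g=(l[:,0]>-30)&(l[:,0]<55)&(l[:,1]<y0+10)&(l[:,1]>y0-40)&(q[:,2]>42)&(q[:,2]<80)
print('z',np.percentile(q[g,2],[1,99]),'x',np.percentile(l[g,0],[1,5,50,95,99]),'y',np.percentile(l[g,1],[1,50,99]))
for lo,hi in((-28,-3),(26,46)):
    k=(q[:,2]>28.5)&(q[:,2]<36)&(l[:,0]>lo)&(l[:,0]<hi)&(l[:,1]<y0-40)&(l[:,1]>-178)
    if k.sum()>20: print('strip',np.percentile(l[k,0],[2,50,98]))
E
python3 held.py -69
```

```text
25.3833 [583.1 -87.4  86.2] [179.9   0.   83.6] [ 0.1 -1.  -1.3] 31.274844206274377
z [50.1 79.7] x [-5.6 -4.9 11.4 26.2 26.3] y [-101.4  -97.6  -77.8]
strip [-18.8 -13.2  -7.3]
strip [31.2 36.7 42.8]
```

Call:
{"fn": "arm_command", "kwargs": {"rows": [[[0,0,0],[0.0015,0.001,-0.01],0],[[0,0,0],[0.0015,0.001,-0.022],0],[[0,0,0],[0.0015,0.001,-0.033],0],[[0,0,0],[0.0015,0.001,-0.04],0],[[0,0,0],[0.0015,0.001,-0.04],0],[[0,0,0],[0.0015,0.001,-0.04],0]]}}

```text
time: 25.93
position: [583.9, -85.2, 44.0]
ee_rot: [-179.9, 0.0, 83.7]
ft_force: [0.3, 0.3, -0.9]
width: 31.4
grip_force: 41.6
```

Call:
{"fn": "arm_command", "kwargs": {"rows": [[[0,0,0],[0,0,-0.001],0],[[0,0,0],[0,0,-0.001],0.3],[[0,0,0],[0,0,-0.001],0.6],[[0,0,0],[0,0,-0.001],0.6],[[0,0,0],[0,0,-0.001],0.6],[[0,0,0],[0,0,0.02],0.6],[[0,0,0],[0,0,0.055],0.6],[[0,0,0],[0,0,0.095],0.7],[[0,0,0],[-0.02,-0.025,0.11],0.75],[[0,0,0],[-0.04,-0.05,0.13],0.75],[[0,0,0],[-0.06,-0.075,0.15],0.75],[[0,0,0],[-0.08,-0.1,0.165],0.75],[[0,0,0],[-0.1,-0.12,0.165],0.75],[[0,0,0],[-0.1,-0.12,0.165],0.75],[[0,0,0],[-0.1,-0.12,0.165],0.75]]}}

```text
time: 27.18
position: [483.2, -206.0, 210.1]
ee_rot: [180.0, -0.0, 83.5]
ft_force: [-0.0, 1.4, 0.4]
width: 64.1
grip_force: 0.0
```

```bash
python3 spares.py; python3 rail.py | grep scene
```

```text
27.1833 [ 483.2 -206.   210.1] 83.51733920211726
top z 68.4 centre (583.8,-83.9) 33x56 short dir -6.4 lane-local [ 11.6 -68. ] n=4168
top z 58.9 centre (750.0,-283.6) 35x55 short dir 12.8 lane-local [ 199.4 -247.7] n=477
top z 60.6 centre (458.6,-280.5) 33x57 short dir 25.8 lane-local [ -90.5 -277.6] n=2239
strip [-18.2 -12.4  -4.4] yend [-177.8 -176.2] slope -0.04297723396316453
strip [32.2 38.5 43.4] yend [-177.6 -176.7] slope 1.4711120499520736
base yend [-182.8 -182.  -181.6]
scene rail 498 [-19.9 -12.6  -3.7]
```

Call:
{"fn": "arm_command", "kwargs": {"rows": [[[0,0,7],[-0.008,-0.02,-0.035],0.75],[[0,0,14],[-0.016,-0.045,-0.07],0.75],[[0,0,21],[-0.0245,-0.0735,-0.1],0.75],[[0,0,28],[-0.0245,-0.0735,-0.108],0.75],[[0,0,32.3],[-0.0245,-0.0735,-0.108],0.75],[[0,0,32.3],[-0.0245,-0.0735,-0.108],0.75],[[0,0,32.3],[-0.0245,-0.0735,-0.108],0.75]]}}

```text
time: 27.92
position: [460.5, -277.7, 101.4]
ee_rot: [-180.0, -0.0, 115.9]
ft_force: [-0.6, 0.1, 0.3]
width: 64.1
grip_force: 0.0
```

Call:
{"fn": "arm_command", "kwargs": {"rows": [[[0,0,0],[-0.002,-0.0025,-0.03],0.75],[[0,0,0],[-0.002,-0.0025,-0.055],0.75],[[0,0,0],[-0.002,-0.0025,-0.067],0.75],[[0,0,0],[-0.002,-0.0025,-0.067],0.75],[[0,0,0],[-0.002,-0.0025,-0.067],0.4],[[0,0,0],[-0.002,-0.0025,-0.067],0],[[0,0,0],[-0.002,-0.0025,-0.067],0],[[0,0,0],[-0.002,-0.0025,-0.067],0],[[0,0,0],[-0.002,-0.0025,-0.067],0]]}}

```text
time: 28.67
position: [459.0, -281.2, 36.2]
ee_rot: [179.9, 0.1, 116.0]
ft_force: [0.1, 1.5, 7.3]
width: 31.1
grip_force: 41.5
```

Call:
{"fn": "arm_command", "kwargs": {"rows": [[[0,0,0],[0,0,0.03],0],[[0,0,0],[0,0,0.065],0],[[0,0,-6],[0.01,0.01,0.095],0],[[0,0,-12],[0.032,0.033,0.095],0],[[0,0,-18],[0.055,0.056,0.095],0],[[0,0,-24],[0.078,0.079,0.095],0],[[0,0,-30],[0.1,0.102,0.095],0],[[0,0,-32.25],[0.117,0.12,0.085],0],[[0,0,-32.25],[0.117,0.12,0.05],0],[[0,0,-32.25],[0.117,0.12,0.05],0],[[0,0,-32.25],[0.117,0.12,0.05],0],[[0,0,-32.25],[0.117,0.12,0.05],0]]}}

```text
time: 29.67
position: [574.6, -162.0, 86.0]
ee_rot: [180.0, 0.0, 83.7]
ft_force: [0.6, -0.2, -1.2]
width: 31.3
grip_force: 40.7
```

```bash
python3 held.py -145
```

```text
29.6667 [ 574.6 -162.    86. ] [180.    0.   83.7] [ 0.6 -0.2 -1.2] 31.281796898345352
z [50.1 79.6] x [-4.3 -3.6 12.1 26.2 26.4] y [-177.7 -174.3 -141. ]
```

Call:
{"fn": "arm_command", "kwargs": {"rows": [[[0,0,0],[0.0013,0.001,-0.01],0],[[0,0,0],[0.0013,0.001,-0.022],0],[[0,0,0],[0.0013,0.001,-0.033],0],[[0,0,0],[0.0013,0.001,-0.041],0],[[0,0,0],[0.0013,0.001,-0.041],0],[[0,0,0],[0.0013,0.001,-0.041],0]]}}

```text
time: 30.22
position: [575.9, -160.0, 43.1]
ee_rot: [-180.0, -0.0, 83.7]
ft_force: [0.1, 0.0, -1.5]
width: 31.4
grip_force: 42.2
```

Call:
{"fn": "arm_command", "kwargs": {"rows": [[[0,0,0],[0,0,-0.001],0],[[0,0,0],[0,0,-0.001],0.3],[[0,0,0],[0,0,-0.001],0.6],[[0,0,0],[0,0,-0.001],0.6],[[0,0,0],[0,0,-0.001],0.6],[[0,0,0],[0,0,0.02],0.6],[[0,0,0],[0,0,0.055],0.6],[[0,0,0],[0,0,0.095],0.6],[[0,0,0],[0,0.01,0.13],0.5],[[0,0,0],[0,0.035,0.155],0.5],[[0,0,0],[0,0.065,0.175],0.5],[[0,0,0],[0,0.095,0.195],0.5],[[0,0,0],[0,0.125,0.21],0.5],[[0,0,0],[0,0.155,0.22],0.5],[[0,0,0],[0,0.17,0.22],0.5],[[0,0,0],[0,0.17,0.22],0.5]]}}

```text
time: 31.55
position: [576.6, 15.6, 263.9]
ee_rot: [180.0, -0.1, 84.2]
ft_force: [-0.3, 0.2, -1.1]
width: 42.9
grip_force: 0.0
```

```bash
python3 spares.py
```

```text
31.55 [576.6  15.6 263.9] 84.19267741955339
top z 65.0 centre (702.8,86.8) 6x47 short dir 15.7 lane-local [110.5 115. ] n=421
top z 68.6 centre (603.5,66.4) 32x55 short dir -6.4 lane-local [14.1 83.6] n=2325
top z 68.5 centre (590.9,-7.7) 31x56 short dir -5.8 lane-local [10.   8.5] n=1992
top z 68.4 centre (583.6,-83.4) 32x57 short dir -5.8 lane-local [ 11.4 -67.6] n=1794
top z 68.3 centre (575.7,-159.2) 31x57 short dir -5.8 lane-local [  12.  -143.8] n=1495
strip [-19.  -13.3  -7.5] yend [-177.2 -175.1] slope -0.41626957482038973
strip [31.1 36.8 42.5] yend [-176.7 -174.4] slope -0.4598301635884977
base yend [-182.4 -182.  -181.1]
```

Call:
{"fn": "arm_command", "kwargs": {"rows": [[[0,0,0],[0.004,0.034,-0.015],0.5],[[0,0,0],[0.008,0.068,-0.03],0.5],[[0,0,0],[0.012,0.102,-0.045],0.5],[[0,0,0],[0.016,0.136,-0.06],0.5],[[0,0,0],[0.02,0.17,-0.08],0.5],[[0,0,0],[0.025,0.204,-0.105],0.5],[[0,0,0],[0.025,0.204,-0.105],0.5],[[0,0,0],[0.025,0.204,-0.105],0.5],[[0,0,0],[0.025,0.204,-0.105],0.5]]}}

```text
time: 32.35
position: [601.4, 211.8, 158.5]
ee_rot: [180.0, 0.1, 83.7]
ft_force: [0.4, 0.0, 0.4]
width: 42.4
grip_force: 0.0
```

```bash
cat > gg.py <<'E'
from h import *
s=ctrl.get_state();print(s['time'],s['position'],s['ee_rot'])
p=snap('wrist','g%d'%(s['time']*10)); w=cloud(p);q=w.reshape(-1,3)
g=q[(abs(q[:,0]-600)<30)&(q[:,1]>190)&(q[:,1]<295)]
s=g[(g[:,2]>42)&(g[:,2]<51)];print(len(s),s.mean(0),rect(s))
E
python3 gg.py
```

```text
32.35 [601.4 211.8 158.5] [180.    0.1  83.7]
2583 [602.4 241.6  44.4] ((602.2343139648438, 240.4044952392578), (59.3228645324707, 21.79616355895996), 84.13631439208984)
```

Call:
{"fn": "arm_command", "kwargs": {"squeeze": 50, "rows": [[[0,0,0],[0.001,0.015,-0.03],0.5],[[0,0,0],[0.001,0.0295,-0.065],0.5],[[0,0,0],[0.001,0.0295,-0.095],0.5],[[0,0,0],[0.001,0.0295,-0.12],0.5],[[0,0,0],[0.001,0.0295,-0.14],0.5],[[0,0,0],[0.001,0.0295,-0.14],0.5],[[0,0,0],[0.001,0.0295,-0.14],0.3],[[0,0,0],[0.001,0.0295,-0.14],0],[[0,0,0],[0.001,0.0295,-0.14],0],[[0,0,0],[0.001,0.0295,-0.14],0],[[0,0,0],[0.001,0.0295,-0.14],0],[[0,0,0],[0.001,0.0295,-0.14],0]]}}

```text
time: 33.4
position: [603.6, 243.3, 20.9]
ee_rot: [179.8, -0.1, 83.7]
ft_force: [-0.1, -2.5, 7.0]
width: 20.8
grip_force: 52.0
```

Call:
{"fn": "arm_command", "kwargs": {"rows": [[[0,0,0],[0,0,0.001],0],[[0,0,-0.2],[-0.0008,-0.012,0.001],0],[[0,0,-0.2],[-0.0021,-0.024,0.001],0],[[0,0,-0.2],[-0.0032,-0.034,0.001],0],[[0,0,-0.2],[-0.0032,-0.034,0.001],0],[[0,0,-0.2],[-0.0032,-0.034,0.001],0]]}}

```text
time: 33.9
position: [599.4, 207.1, 20.8]
ee_rot: [180.0, 0.1, 83.4]
ft_force: [-2.3, -2.9, 10.1]
width: 21.1
grip_force: 52.4
```

Call:
{"fn": "arm_command", "kwargs": {"rows": [[[0,0,0],[0,0,0.0015],0],[[0,0,0],[0,0,0.0015],0],[[0,0,0],[0,0,0.0015],0]]}}

```text
time: 34.15
position: [598.2, 208.7, 20.9]
ee_rot: [-179.9, 0.1, 83.5]
ft_force: [-1.5, -2.6, 2.1]
width: 21.3
grip_force: 51.3
```

Run:
```python
from h import *
for i in range(3):
    p=snap('scene'); s=ctrl.get_state();print(s['position'],s['ee_rot'],s['ft_force'])
```

```text
[598.2 208.7  21. ] [-179.9    0.1   83.5] [-1.5 -2.7  1.3]
[598.3 208.8  20.9] [-179.9    0.1   83.5] [-0.6 -2.4  1.1]
[598.4 209.1  20.9] [-180.     0.1   83.5] [-0.7 -1.5 -1.4]
```

Call:
{"fn": "arm_command", "kwargs": {"rows": [[[0,0,-0.2],[-0.0001,-0.005,0.0005],0],[[0,0,-0.2],[-0.0006,-0.01,0.0005],0],[[0,0,-0.2],[-0.0011,-0.015,0.0005],0],[[0,0,-0.2],[-0.0017,-0.02,0.0005],0],[[0,0,-0.2],[-0.0022,-0.025,0.0005],0],[[0,0,-0.2],[-0.0022,-0.025,0.0005],0]]}}

```text
time: 34.8
position: [597.6, 183.1, 22.3]
ee_rot: [179.9, 0.0, 83.3]
ft_force: [3.7, -2.2, -4.0]
width: 21.5
grip_force: 50.6
```

```bash
python3 rail.py
python3 - <<'E'
from h import *
p=snap('scene','c11'); cv2.imwrite('pics/c11z.png',cv2.resize(p['pixels'][240:360,180:340,::-1],(800,600),interpolation=cv2.INTER_CUBIC))
E
```

```text
34.8 [597.6 183.1  22.3] [ 3.7 -2.2 -4. ]
scene rail 496 [-20.2 -13.1  -3.7]
```

View pics/c11z.png

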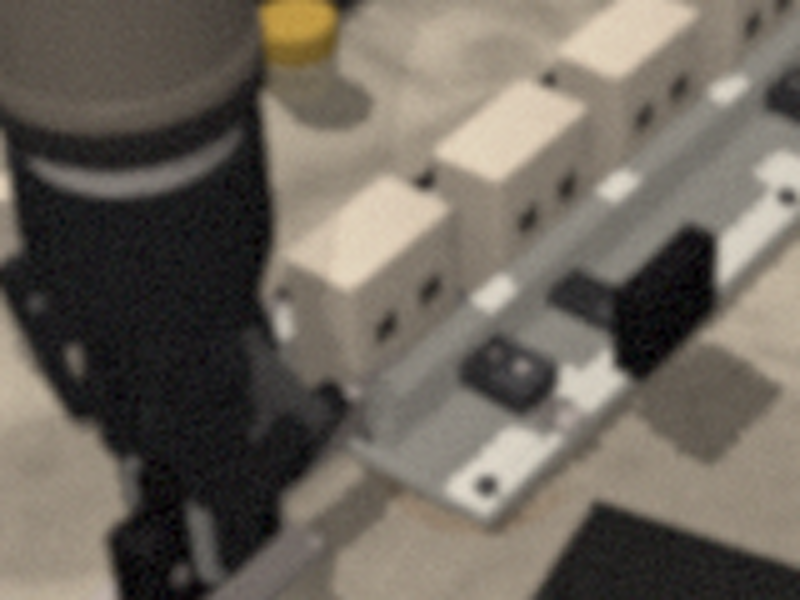

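Call:
{"fn": "arm_command", "kwargs": {"rows": [[[0,0,0],[0.0008,0,0],0],[[0,0,0],[0.0008,0,0],0],[[0,0,0],[0.0008,0,0],0]]}}

```text
time: 35.2
position: [597.2, 184.7, 21.6]
ee_rot: [-180.0, 0.0, 83.4]
ft_force: [1.9, -1.7, -3.0]
width: 21.0
grip_force: 50.7
```

Run:
```python
from h import *
for i in range(4):
    p=snap('side'); s=ctrl.get_state();print(s['position'],s['ee_rot'],s['ft_force'],s['torque'])
q=cloud(p).reshape(-1,3); l=W2L((580,-15,-6.1),q)
for lo,hi in((-28,-3),(30,46)):
    k=(q[:,2]>28.5)&(q[:,2]<36)&(l[:,0]>lo)&(l[:,0]<hi)&(l[:,1]<100)&(l[:,1]>-178)
    print('strip',k.sum(),np.percentile(l[k,0],[2,5,50,95]))
```

```text
[597.2 184.7  21.6] [-180.     0.    83.4] [ 1.7 -1.6 -3.8] [-0.3 -0.5  0.2]
[597.3 184.8  21.6] [-180.     0.    83.4] [ 2.6 -1.6 -2.6] [-0.3 -0.4  0.2]
[597.2 184.8  21.7] [-180.     0.    83.4] [ 2.5 -1.1 -3.7] [-0.3 -0.4  0.2]
[597.2 184.8  21.7] [-180.     0.    83.4] [ 1.6 -1.  -2.4] [-0.3 -0.4  0.2]
strip 174 [-19.6 -19.5 -16.4 -10. ]
strip 299 [30.7 31.4 36.9 42.4]
```

Call:
{"fn": "arm_command", "kwargs": {"rows": [[[0,0,0],[0.0006,0,0],0],[[0,0,0],[0.0001,-0.005,0],0],[[0,0,0],[-0.0005,-0.01,0],0],[[0,0,0],[-0.001,-0.015,0],0],[[0,0,0],[-0.0015,-0.02,0],0],[[0,0,0],[-0.0021,-0.025,0],0],[[0,0,0],[-0.0027,-0.031,0],0],[[0,0,0],[-0.0027,-0.031,0],0],[[0,0,0],[-0.0027,-0.031,0],0]]}}

```text
time: 36.15
position: [594.8, 153.1, 21.9]
ee_rot: [-180.0, 0.0, 83.3]
ft_force: [-0.6, -0.0, -4.0]
width: 21.3
grip_force: 50.6
```

```bash
python3 rail.py;python3 - <<'E'
from h import *
p=snap('side'); s=ctrl.get_state();print(s['position'],s['ee_rot'],s['ft_force'],s['torque'])
q=cloud(p).reshape(-1,3); l=W2L((580,-15,-6.1),q)
k=(q[:,2]>28.5)&(q[:,2]<36)&(l[:,0]>-28)&(l[:,0]<-3)&(l[:,1]<100)&(l[:,1]>-178)
print('strip',k.sum(),np.percentile(l[k,0],[2,5,50,95]))
m=q[(q[:,2]>64)&(q[:,2]<74)&(l[:,0]>-10)&(l[:,0]<40)&(l[:,1]>45)&(l[:,1]<120)];print('mod',rect(m),W2L((580,-15,-6.25),[rect(m)[0]]))
E
```

```text
36.15 [594.8 153.1  21.9] [-0.6 -0.  -4. ]
scene rail 499 [-20.3 -13.6  -3.4]
[594.8 154.2  21.8] [-180.    -0.    83.4] [ 0.   0.4 -2. ] [ 0. -0.  0.]
strip 172 [-19.9 -19.6 -16.3 -10.5]
mod ((603.3233642578125, 63.93583297729492), (57.036766052246094, 31.541921615600586), 85.75788879394531) [[14.6 81. ]]
```

Call:
{"fn": "arm_command", "kwargs": {"rows": [[[0,0,0],[0.0005,0.005,0],0],[[0,0,0],[0.0015,0.014,0],0],[[0,0,0],[0.0026,0.024,0],0],[[0,0,0],[0.0037,0.034,0],0],[[0,0,0],[0.0048,0.044,0],0],[[0,0,0],[0.006,0.055,0],0],[[0,0,0],[0.0072,0.066,0],0],[[0,0,0],[0.0085,0.078,0],0],[[0,0,0],[0.0099,0.09,0],0],[[0,0,0],[0.0103,0.094,0.01],0],[[0,0,0],[0.0103,0.094,0.025],0],[[0,0,3],[-0.02,0.094,0.035],0],[[0,0,6],[-0.055,0.09,0.035],0],[[0,0,9.8],[-0.09,0.075,0.035],0],[[0,0,9.8],[-0.118,0.052,0.035],0],[[0,0,9.8],[-0.144,0.026,0.025],0],[[0,0,9.8],[-0.144,0.026,0.013],0],[[0,0,9.8],[-0.144,0.026,0.013],0],[[0,0,9.8],[-0.144,0.026,0.013],0]]}}

```text
time: 37.88
position: [452.0, 179.6, 35.9]
ee_rot: [179.9, -0.1, 93.1]
ft_force: [2.2, 0.9, -2.3]
width: 21.3
grip_force: 50.9
```

Run:
```python
from h import *
p=snap('scene','c12'); s=ctrl.get_state();print(s['position'],s['ee_rot'],s['ft_force'],s['width'])
q=cloud(p).reshape(-1,3); l=W2L((580,-15,-6.25),q)
k=(q[:,2]>28.5)&(q[:,2]<36)&(l[:,0]>-35)&(l[:,0]<0)&(l[:,1]>-110)&(l[:,1]<50);print(np.percentile(l[k,0],[3,50,97]))
```

```text
[452.8 180.3  36. ] [179.8  -0.1  93.1] [ 0.3  0.5 -3.2] 21.361017336780577
[-20.3 -18.5 -11.7]
```

Call:
{"fn": "arm_command", "kwargs": {"rows": [[[0,0,0],[-0.0015,-0.001,-0.005],0],[[0,0,0],[-0.0015,-0.001,-0.0095],0],[[0,0,0],[-0.0015,-0.001,-0.0115],0],[[0,0,0],[-0.0015,-0.001,-0.0125],0],[[0,0,0],[-0.0015,-0.001,-0.0125],0]]}}

```text
time: 38.35
position: [450.0, 179.2, 23.7]
ee_rot: [-180.0, -0.1, 93.2]
ft_force: [-6.2, -0.7, 24.9]
width: 21.0
grip_force: 54.8
```

Call:
{"fn": "arm_command", "kwargs": {"rows": [[[0,0,0],[0,0,0.0015],0],[[0,0,0],[0,0,0.002],0.3],[[0,0,0],[0,0,0.002],0.55],[[0,0,0],[0,0,0.002],0.55],[[0,0,0],[0,0,0.002],0.55],[[0,0,0],[0,0,0.015],0.55],[[0,0,0],[0,0,0.05],0.55],[[0,0,0],[0,0,0.09],0.55],[[0,0,0],[0,0,0.13],0.55],[[0,0,0],[0.015,-0.02,0.165],0.55],[[0,0,0],[0.03,-0.05,0.2],0.55],[[0,0,0],[0.045,-0.08,0.23],0.55],[[0,0,0],[0.06,-0.09,0.265],0.55],[[0,0,0],[0.06,-0.09,0.3],0.55],[[0,0,0],[0.06,-0.09,0.3],0.55]]}}

```text
time: 39.6
position: [514.0, 86.5, 329.3]
ee_rot: [179.4, -0.2, 92.9]
ft_force: [1.1, -0.0, 0.2]
width: 47.0
grip_force: 0.0
```

```bash
python3 spares.py
python3 - <<'E'
from h import *
p=snap('wrist','end'); w=cloud(p);q=w.reshape(-1,3)
g=q[(abs(q[:,0]-450)<40)&(q[:,1]>60)&(q[:,1]<235)]
s=g[(g[:,2]>42)&(g[:,2]<54)&(g[:,1]>145)];print(len(s),s.mean(0),rect(s))
E
```

```text
39.6 [514.   86.5 329.3] 92.9115853501533
top z 68.2 centre (603.3,66.3) 33x57 short dir -6.3 lane-local [13.9 83.4] n=1554
top z 68.2 centre (590.4,-7.7) 33x56 short dir -5.3 lane-local [9.5 8.4] n=1310
top z 61.0 centre (916.5,-56.9) 7x103 short dir -7.6 lane-local [339.1  -3.5] n=620
top z 68.1 centre (583.3,-83.4) 33x57 short dir -6.1 lane-local [ 11.1 -67.6] n=991
top z 68.0 centre (575.1,-159.5) 33x57 short dir -6.1 lane-local [  11.5 -144.1] n=1061
strip [-20.2 -14.   -4.9] yend [-176.8 -174.8] slope -0.483884167007526
strip [31.5 39.  42.9] yend [-176.8 -174.3] slope -0.803314998547914
base yend [-183.6 -182.7 -181.8]
1195 [449.9 177.   47.5] ((449.4981384277344, 176.58909606933594), (22.610559463500977, 59.38727569580078), 3.3989391326904297)
```

View pics/end.png

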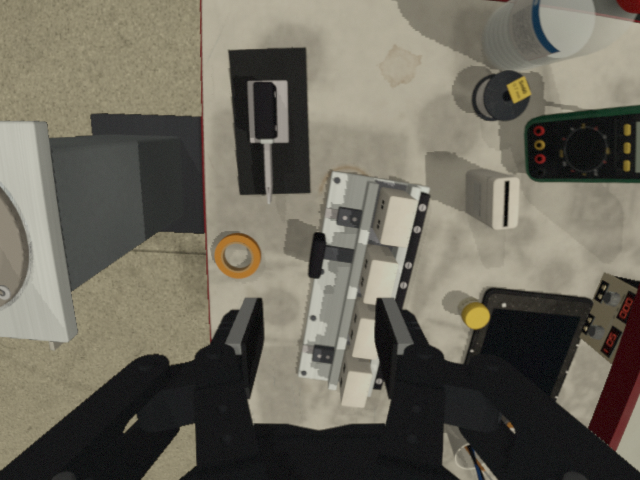

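Gauge is back on its pad (around pixel 268,130), and four modules stand upright in the lane (395,215 to 355,382). The bystanders that show here are untouched.

```bash
python3 -c "
from workcell import ctrl
print(ctrl.sign_off())"
```

```text
the job is handed in; nothing more can be done
None
```

The job is handed in: the rail is set by the gauge and measured unchanged afterwards, all four stations hold an upright module, the blade slid in again with almost no force, and the gauge is back on its pad.

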